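# Stack the tube reactor's spacer rings on the clamp post and screw it tight

## Task

Load the tube reactor's three blue spacer rings onto the clamp stand's upright post in order of size, the large one first, then the medium, then the small, lowering each one gently all the way down (do not drop it) so that it lies flat on what is below it. Then, with all three home, turn the knurled knob on top of the post clockwise until it stops tight, and let go. Leave the bowl, the jar and the sample box where they are.

Things in the scene. Friction and masses are not known exactly. Their poses are not given: they have to be found in the camera images.
- post_seat (a point): Clamp stand, fixed to the table: a round aluminium foot 110 mm in diameter and 30 mm high, carrying an upright steel post 28 mm in diameter. This point is on the post's axis on the flat top of the foot (30 mm above the table), where the lowest ring seats; z is up along the post. The post is plain up to 55 mm above this point; above it stands the knob, whose top is 94 mm above this point when loose.
- knob_grip (a point): Knurled dark steel screw knob on top of the post, 26 mm in diameter and 32 mm tall, with a bevelled top; narrower than the post, so the rings pass over it. This point is on its axis half-way up (16 mm below its top; 78 mm above post_seat when fully loose). The three stacked rings reach 54 mm above post_seat, so the whole knob stands clear above them.
- knob (a joint): Turn of the screw knob in rad: 0 is fully loose, grows clockwise seen from above, and at 1.6 it comes to a hard stop, tight (it starts between 0.2 and 0.7). Turning takes about 0.15 N m; it stays where it is left. It sinks as it turns, 5 mm over the full 1.6 rad.
- large_mid (a point): The large spacer ring: blue plastic flat ring, 110 mm outer diameter, 18 mm thick, with a through bore 35 mm in diameter and one flat straight tab 20 mm wide and 18 mm thick that runs out to 105 mm from the bore's axis (160 mm overall). About 160 g. It starts flat on the table. This point is on the bore's axis half-way up (9 mm above its underside); z is its axis, x points along the tab.
- large_tab (a point): Point on the large ring's tab where it is gripped: 85 mm from the bore's axis along x, half-way up, same axes as large_mid. Pinch the tab across its 20 mm width.
- medium_mid (a point): The medium spacer ring: blue plastic flat ring, 90 mm outer diameter, 18 mm thick, with a through bore 35 mm in diameter and one flat straight tab 20 mm wide and 18 mm thick that runs out to 105 mm from the bore's axis (150 mm overall). About 130 g. It starts flat on the table. This point is on the bore's axis half-way up (9 mm above its underside); z is its axis, x points along the tab.
- medium_tab (a point): Point on the medium ring's tab where it is gripped: 85 mm from the bore's axis along x, half-way up, same axes as medium_mid. Pinch the tab across its 20 mm width.
- small_mid (a point): The small spacer ring: blue plastic flat ring, 70 mm outer diameter, 18 mm thick, with a through bore 35 mm in diameter and one flat straight tab 20 mm wide and 18 mm thick that runs out to 105 mm from the bore's axis (140 mm overall). About 100 g. It starts flat on the table. This point is on the bore's axis half-way up (9 mm above its underside); z is its axis, x points along the tab.
- small_tab (a point): Point on the small ring's tab where it is gripped: 85 mm from the bore's axis along x, half-way up, same axes as small_mid. Pinch the tab across its 20 mm width.
- bowl: Bystander: white ceramic bowl, 96 mm across, 45 mm high; origin under its centre.
- jar: Bystander: closed glass jar with a steel cap, 64 mm in diameter, 75 mm high; origin under its centre.
- sample_box: Bystander: closed plywood sample box, 110 x 150 mm, 75 mm high; origin under its centre.
There are look-alikes about, which are no part of the job. What is shaped like the part that bears medium_mid but orange is not meant. Leave any turquoise look-alike of the part that bears small_mid alone.

How it is judged:
On the way, in this order (a step that is already met when the one before it is completed fails the run):
1. The large ring lies flat and fully home on the stand's foot, round the post (z of large_mid in the frame of post_seat between 0.006 and 0.012 m and horizontal distance between large_mid and post_seat below 0.006 m and angle between large_mid's own z axis and vertical below 0.06 rad), for 0.2 s.
2. The medium ring lies flat and fully home on the large ring, round the post (all of step 1 and z of medium_mid in the frame of post_seat between 0.024 and 0.03 m and horizontal distance between medium_mid and post_seat below 0.006 m and angle between medium_mid's own z axis and vertical below 0.06 rad), for 0.2 s.
3. The small ring lies flat and fully home on the medium ring, round the post (all of step 2 and z of small_mid in the frame of post_seat between 0.042 and 0.048 m and horizontal distance between small_mid and post_seat below 0.006 m and angle between small_mid's own z axis and vertical below 0.06 rad), for 0.2 s.
4. The knob is turned clockwise to its stop (value of joint knob above 1.5 rad), for 0.2 s.
At the end, for the whole second after the job is handed in: All three rings are round the post at rest, large at the bottom, medium, then small on top, each within 3 mm of its fully seated height, within 6 mm of the post's axis and within 0.06 rad of level; the knob is within 0.1 rad of its tight stop (all of step 3 and value of joint knob above 1.5 rad and linear speed of each of ring_large, ring_medium, ring_small below 0.02 m/s); the robot touches nothing.
It fails at once if The large ring is dropped down the post (faster than 0.6 m/s while round it) (linear speed of ring_large above 0.6 m/s and horizontal distance between large_mid and post_seat below 0.006 m and z of large_mid in the frame of post_seat below 0.094 m).
It fails at once if The medium ring is dropped down the post (faster than 0.6 m/s while round it) (linear speed of ring_medium above 0.6 m/s and horizontal distance between medium_mid and post_seat below 0.006 m and z of medium_mid in the frame of post_seat below 0.094 m).
It fails at once if The small ring is dropped down the post (faster than 0.6 m/s while round it) (linear speed of ring_small above 0.6 m/s and horizontal distance between small_mid and post_seat below 0.006 m and z of small_mid in the frame of post_seat below 0.094 m).
It fails at once if The bowl, the jar or the sample box is moved by more than 30 mm (distance of any of bowl, jar, sample_box from where it was at the start of the episode above 0.03 m).
It also fails if it takes over 72 s, if anything falls off the work surface, if the arm or the gripper's body presses on something with over 40 N, if the wrist force passes 120 N, or if a joint passes its speed limit or range.

## Robot

A 6-joint arm with a two-finger parallel gripper is mounted at the origin on the work surface. World frame = base frame: x ahead of the robot, y to its left, z up, the work surface at z = 0. Lengths are in m, angles in rad, forces in N, time in s.
With the tool pointing down it reaches from about 0.425 to 0.925 m from the base axis. Payload 12.5 kg.
Tool frame: the origin (TCP) lies on the centre line of the jaws, within the pads' length; the fingertips stand ahead of it and the grasp point (between the pads) lies 11 mm behind it (ctrl.tips_ahead is the z of the fingertips in the tool frame, in m); z points along the fingers, y is the line along which they close (so a half turn about z gives the same grasp; the last joint's range is limited). The gripper opens to 85 mm and grips with 20 to 120 N. Pads are 22 mm wide; open, the fingers measure 114 mm over their backs; the gripper's body (76 mm by 85 mm) begins 54 mm behind the grasp point. The pads swing forward as they close: fully open they stand 13 mm farther back than shut.
Start: joints at [-1.271, 0.491, 1.559, -0, 1.092, -0.106], TCP at [0.247, -0.574, 0.239] pointing down, gripper open.
Joint ranges: [-3.1, 3.1], [-0.84, 2.19], [0.05, 2.79], [-1.13, 4.28], [0.06, 2.93], [-2.69, 2.69]. Speed limits (rad/s): [2.22, 2.22, 2.79, 3.14, 3.14, 3.14].

## Interface

Orientations are given as a unit quaternion [x, y, z, w].
In Python, from plant import ctrl gives the robot as it stands.
- The arm moves only by the shell command python3 -m crank 'ROWS'. ROWS is JSON, a list of rows, each an object with "dp": the shift along the tool's x, y, z each as a share of 0.04 m, from -1 to 1, a list of three; "rot": the turn, a rotation vector about the tool's x, y, z each as a share of 4 degrees, from -1 to 1, a list of three; "fingers": the opening, from 0 (shut) to 1 (fully open). A call has exactly 8 rows; each row shifts and turns the commanded pose from where the row before left it, along the tool's axes as they then stand; what a row does not reach is not made up. A row lasts 1/12 s, in which the tool goes at most 41.7 mm and 7.16 degrees, less where a joint would pass 70% of its speed; a pose out of reach is approached as far as the arm can. A call with a number of a shift or a turn outside -1 to 1 is refused whole. A call with a gripper value outside its range is refused whole. The fingers move at their own pace and stop on an object; the grip force is fixed at half the most. Time passes only in rows, so rows that do not move let the fingers close, or fill a call up. It gives the time, the measured TCP pose, the force, the opening and the grip force at its end, in the units of the state.
- ctrl.read_state(): the state, without advancing time (a new reading comes with each control period).
- ctrl.grab_frame(name): name is "scene" or "top" or "wrist"; returns a dict with "pixels" (384x512x3 uint8, blue, green, red), "z_map" (384x512 float32, m along the optical axis (not along the pixel's ray), 0 where there is no reading), "mtx" (3x3 intrinsics, pixels), "R" (3x3) and "t" (3): a world point X has camera coordinates R X + t. Camera axes: x right, y down, z forward; pixel columns grow to the right and rows downward; lengths in m; the calibration is good to about 2 mm. A picture is of the moment at which its call begins.
- ctrl.close_job(): hands the job in; it is judged then, once.
The state is a dict: "time_s": time; "qpos": joint angles; "joint_velocities": joint speeds; "tau": joint torques, N m; "ee_pos": TCP position; "tcp_rot": TCP orientation; "contact_force": force on the tool from outside, world axes, zero at the start; "moment": the same for the moment, N m; "grip_width": opening from 0.0 (shut) to 1.0 (fully open); "finger_force": force on a finger pad.
Only numpy, scipy, OpenCV 4.12 (cv2) and the standard library are available. Lean on these libraries where they do the work, as an engineer would, in place of code of your own. Each camera call takes 0.05 s, during which the arm holds its last target. There are 200 camera calls.

## Working session

There is one attempt and no reset: what is moved stays moved. The work goes in short steps, Python scripts to look and compute and a shell command to move; the robot and the scene stay as the last step left them, time stands still between calls to the robot, and variables do not carry over. Pictures are saved under pics/ and viewed, at most 10 in all, crops included, and the job is handed in when it is done.

```bash
ls; mkdir -p pics
python3 - <<'E'
from plant import ctrl
import cv2,numpy as np
s=ctrl.read_state();print(s, ctrl.tips_ahead)
a=[ctrl.grab_frame(n) for n in("scene","top")]
for n,f in zip(("scene","top"),a):
    cv2.imwrite(f"pics/{n}0.png",f["pixels"]);np.savez(f"pics/{n}0.npz",**f)
    print(n,f["mtx"].tolist(),f["R"].round(3).tolist(),f["t"])
E
```

```text
pics
{'time_s': 0.0, 'qpos': array([-1.27059091e+00,  4.91560980e-01,  1.55944779e+00,  2.08260097e-05,
        1.09172015e+00, -1.05588249e-01]), 'joint_velocities': array([-1.22820670e-05, -8.15859271e-04, -2.91898306e-04, -1.44163451e-03,
        1.37124182e-04, -1.23231267e-03]), 'tau': array([-9.06170881e-04, -6.18454456e+01, -2.61590409e+01, -1.68692773e-04,
        4.11769288e-03, -4.83903477e-06]), 'ee_pos': array([ 0.2466839 , -0.57401807,  0.23872743]), 'tcp_rot': array([ 9.79487764e-01,  2.01502846e-01, -4.60025542e-05, -5.66341094e-04]), 'contact_force': array([-0.03475322, -0.63207515, -0.17023154]), 'moment': array([-0.0562745 ,  0.03576663,  0.01520588]), 'finger_force': 0.0, 'grip_width': 0.9994951878620973} 0.008
scene [[460.844209604996, 0.0, 261.65206092234314], [0.0, 460.844209604996, 200.04578348063083], [0.0, 0.0, 1.0]] [[0.812, 0.584, 0.003], [0.48, -0.665, -0.572], [-0.333, 0.466, -0.82]] [-0.43294041 -0.20849852  1.73018835]
top [[496.4064300957263, 0.0, 254.07934488461882], [0.0, 496.4064300957263, 189.88655648706876], [0.0, 0.0, 1.0]] [[0.026, -1.0, -0.004], [-0.997, -0.026, -0.069], [0.069, 0.006, -0.998]] [-4.93574730e-04  5.10424815e-01  1.61472941e+00]
```

View pics/scene0.png

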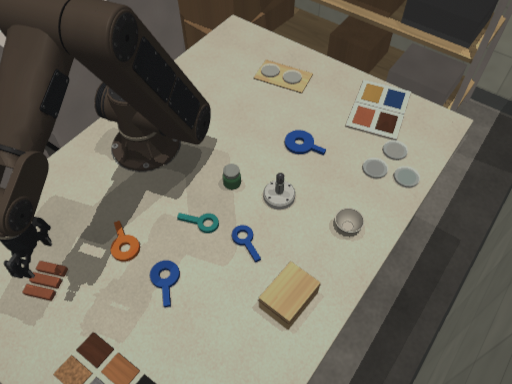

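View pics/top0.png

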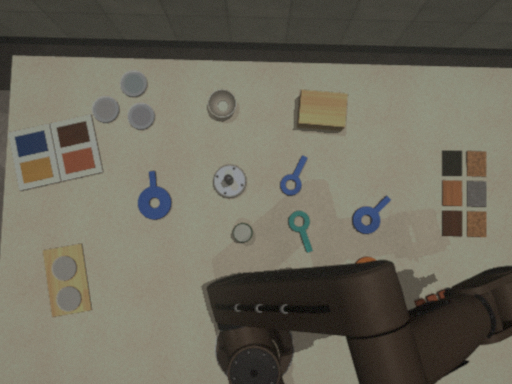

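The scene view shows the post at (279,190) and blue rings at (300,142), (165,275) and (243,236). In the top view the post is at (229,181) and the blue rings are at (155,202), (367,219) and (291,184). Next I measure them.

```bash
cat > h.py <<'E'
import cv2,numpy as np
from scipy.optimize import least_squares
def ray(f,uv,z):
    uv=np.atleast_2d(uv).astype(float)
    d=np.c_[uv,np.ones(len(uv))]@np.linalg.inv(f["mtx"]).T@f["R"]
    c=-f["R"].T@f["t"]; return c+d*((z-c[2])/d[:,2])[:,None]
def circ(p):
    r=least_squares(lambda a:np.hypot(p[:,0]-a[0],p[:,1]-a[1])-a[2],[*p[:,:2].mean(0),.04],loss="soft_l1",f_scale=.001)
    return r.x
def cloud(f):
    v,u=np.nonzero(f["z_map"]); z=f["z_map"][v,u]
    c=np.c_[u,v,np.ones(len(u))]@np.linalg.inv(f["mtx"]).T*z[:,None]
    return (c-f["t"])@f["R"],u,v
def blue(f):
    h=cv2.cvtColor(f["pixels"],cv2.COLOR_BGR2HSV)
    return cv2.inRange(h,(106,150,50),(125,255,255))
def rings(f,z=.018,amin=200):
    cs,hi=cv2.findContours(blue(f),cv2.RETR_CCOMP,cv2.CHAIN_APPROX_NONE)
    for i,c in enumerate(cs):
        if hi[0][i][3]>=0 or hi[0][i][2]<0 or cv2.contourArea(c)<amin: continue
        ch=[j for j in range(len(cs)) if hi[0][j][3]==i]
        k=cs[max(ch,key=lambda j:cv2.contourArea(cs[j]))]
        b=circ(ray(f,k[:,0],z)); P=ray(f,c[:,0],z)
        d=np.hypot(*(P[:,:2]-b[:2]).T); tip=P[d>.075]
        if len(tip)<3: continue
        t=tip[:,:2].mean(0)-b[:2]; t/=np.hypot(*t)
        out=circ(P[((P[:,:2]-b[:2])@t)<.3*np.median(d)])
        print("px",c[:,0].mean(0).round(),"bore",b.round(4),"outer",out.round(4),"tabdir",np.degrees(np.arctan2(t[1],t[0])).round(1),"reach",d.max().round(4))
E
python3 - <<'E'
from h import *
for n in("top","scene"):
    f=dict(np.load(f"pics/{n}0.npz")); print(n); rings(f)
    P,u,v=cloud(f)
    # foot & knob
    uv=(229,181) if n=="top" else (279,190)
    m=np.hypot(u-uv[0],v-uv[1])<28
    for lo,hi in((.024,.037),(.09,.14)):
        q=P[m&(P[:,2]>lo)&(P[:,2]<hi)]
        if len(q)>4:
            (c,r)=cv2.minEnclosingCircle(q[:,:2].astype(np.float32)); print(" post",lo,len(q),np.round(c,4),round(r,4),q[:,2].max().round(4),np.median(q[:,2]).round(4))
    for nm,(a,b) in dict(bowl=((222,105),(348,222)),jar=((242,233),(232,176)),box=((323,110),(290,293))).items():
        w=a if n=="top" else b; print(nm,ray(f,w,.06).round(3))
E
```

```text
top
 post 0.024 693 [0.5387 0.0939] 0.0544 0.037 0.0302
 post 0.09 62 [0.5391 0.0937] 0.0133 0.1313 0.1221
bowl [[0.78  0.124 0.06 ]]
jar [[0.369 0.047 0.06 ]]
box [[ 0.772 -0.204  0.06 ]]
scene
px [165. 282.] bore [ 0.4272 -0.3587  0.0186] outer [ 0.4247 -0.3578  0.0415] tabdir -44.0 reach 0.1047
px [247. 242.] bore [ 0.5356 -0.1106  0.0186] outer [ 0.5344 -0.1091  0.0323] tabdir -25.0 reach 0.1045
px [304. 144.] bore [0.4643 0.3342 0.0179] outer [0.4662 0.3355 0.0548] tabdir 6.5 reach 0.1027
 post 0.024 496 [0.5413 0.0896] 0.0546 0.0367 0.0291
 post 0.09 75 [0.5394 0.0917] 0.014 0.1296 0.1166
bowl [[0.796 0.105 0.06 ]]
jar [[0.384 0.035 0.06 ]]
box [[ 0.781 -0.204  0.06 ]]
```

Run:
```python
from h import *
f=dict(np.load("pics/top0.npz"));h=cv2.cvtColor(f["pixels"],cv2.COLOR_BGR2HSV)
print(h[202:204,142],h[215,357],h[184,283])
import h as H
H.blue=lambda f:cv2.inRange(cv2.cvtColor(f["pixels"],cv2.COLOR_BGR2HSV),(102,110,40),(130,255,255))
rings(f)
```

```text
[[111 134 116]
 [110 138 116]] [110 135 123] [110 128 126]
px [371. 215.] bore [ 0.422  -0.3554  0.0207] outer [ 0.422  -0.3552  0.0408] tabdir -43.9 reach 0.1023
px [154. 196.] bore [0.4605 0.3401 0.0208] outer [0.4603 0.3397 0.0507] tabdir 7.2 reach 0.1015
px [294. 177.] bore [ 0.5314 -0.1058  0.0213] outer [ 0.5312 -0.1056  0.0306] tabdir -24.9 reach 0.1016
```

```bash
cat >> h.py <<'E'
def blue(f):
    return cv2.inRange(cv2.cvtColor(f["pixels"],cv2.COLOR_BGR2HSV),(102,110,40),(130,255,255))
def go(x,y,z,yaw=None):
    from plant import ctrl
    from scipy.spatial.transform import Rotation as R
    s=ctrl.read_state(); M=R.from_quat(s["tcp_rot"]); A=M.as_matrix()
    y0=np.degrees(np.arctan2(A[1,0],A[0,0])); 
    print("t",round(s["time_s"],2),"tcp",s["ee_pos"].round(4),"yaw",y0.round(2),"tilt",A[2,:2].round(4),"F",s["contact_force"].round(1),"grip",round(s["grip_width"],3),round(s["finger_force"],1))
    d=np.array([x,y,z])-s["ee_pos"]; print("  shift units (now)",(A.T@d/.04).round(2),"norm",round(np.linalg.norm(d)/.04,2))
    if yaw is not None:
        a=np.radians(yaw); X=np.array([np.cos(a),np.sin(a),0]);Y=np.array([np.sin(a),-np.cos(a),0])
        print("  rotz units",round(-((yaw-y0+180)%360-180)/4,2),"shift after turn",np.round([d@X/.04,d@Y/.04,-d[2]/.04],2))
E
python3 -m crank '[{"dp":[0.86,-0.5,0],"rot":[0,0,0],"fingers":1},{"dp":[0.86,-0.5,0],"rot":[0,0,0],"fingers":1},{"dp":[0.86,-0.5,0],"rot":[0,0,0],"fingers":1},{"dp":[0.86,-0.5,0],"rot":[0,0,0],"fingers":1},{"dp":[0.86,-0.5,0],"rot":[0,0,0],"fingers":1},{"dp":[0.86,-0.5,0],"rot":[0,0,0],"fingers":1},{"dp":[0.86,-0.5,0],"rot":[0,0,0],"fingers":1},{"dp":[0.86,-0.5,0],"rot":[0,0,0],"fingers":1}]'
python3 -m crank '[{"dp":[0.86,-0.5,0],"rot":[0,0,0],"fingers":1},{"dp":[0.86,-0.5,0],"rot":[0,0,0],"fingers":1},{"dp":[0.86,-0.5,0],"rot":[0,0,0],"fingers":1},{"dp":[0.86,-0.5,0],"rot":[0,0,0],"fingers":1},{"dp":[0.86,-0.5,0],"rot":[0,0,0],"fingers":1},{"dp":[0,0,0],"rot":[0,0,1],"fingers":1},{"dp":[0,0,0],"rot":[0,0,1],"fingers":1},{"dp":[0,0,0],"rot":[0,0,1],"fingers":1}]'
python3 -c "
from h import *
go(.547,.347,.18,7)"
```

```text
time_s: 0.77
ee_pos: [0.4371, -0.3168, 0.2392]
tcp_rot: [0.98, 0.201, -0.0, -0.0]
contact_force: [0.6, -1.5, 0.2]
grip_width: 1.0
finger_force: 0.0
time_s: 1.43
ee_pos: [0.5552, -0.1578, 0.2388]
tcp_rot: [0.995, 0.097, -0.0, -0.0]
contact_force: [0.0, -0.2, -0.5]
grip_width: 1.004
finger_force: 0.0
t 1.43 tcp [ 0.5552 -0.1578  0.2388] yaw 11.16 tilt [-0.0007 -0.0004] F [ 0.  -0.2 -0.5] grip 1.004 0.0
  shift units (now) [  2.24 -12.42   1.47] norm 12.71
  rotz units 1.04 shift after turn [  1.33 -12.55   1.47]
```

```bash
python3 -m crank '[{"dp":[0,0,0],"rot":[0,0,1],"fingers":1},{"dp":[0.1,-0.96,0.1],"rot":[0,0,0],"fingers":1},{"dp":[0.1,-0.96,0.1],"rot":[0,0,0],"fingers":1},{"dp":[0.1,-0.96,0.1],"rot":[0,0,0],"fingers":1},{"dp":[0.1,-0.96,0.1],"rot":[0,0,0],"fingers":1},{"dp":[0.1,-0.96,0.1],"rot":[0,0,0],"fingers":1},{"dp":[0.1,-0.96,0.1],"rot":[0,0,0],"fingers":1},{"dp":[0.1,-0.96,0.1],"rot":[0,0,0],"fingers":1}]'
python3 -m crank '[{"dp":[0.1,-0.96,0.1],"rot":[0,0,0],"fingers":1},{"dp":[0.1,-0.96,0.1],"rot":[0,0,0],"fingers":1},{"dp":[0.1,-0.96,0.1],"rot":[0,0,0],"fingers":1},{"dp":[0.1,-0.96,0.1],"rot":[0,0,0],"fingers":1},{"dp":[0.1,-0.96,0.1],"rot":[0,0,0],"fingers":1},{"dp":[0.1,-0.96,0.1],"rot":[0,0,0],"fingers":1},{"dp":[0,0,0],"rot":[0,0,0],"fingers":1},{"dp":[0,0,0],"rot":[0,0,0],"fingers":1}]'
python3 -c "
from h import *
from plant import ctrl
go(.547,.347,.18,7)
f=ctrl.grab_frame('wrist');cv2.imwrite('pics/w1.png',f['pixels'])
print((-f['R'].T@f['t']).round(4),f['R'].round(2).tolist())
rings(f)
"
```

```text
time_s: 2.1
ee_pos: [0.5484, 0.1132, 0.2109]
tcp_rot: [0.998, 0.063, -0.0, 0.0]
contact_force: [0.4, -0.4, 0.2]
grip_width: 0.999
finger_force: 0.0
time_s: 2.77
ee_pos: [0.5427, 0.3446, 0.1863]
tcp_rot: [0.998, 0.065, -0.001, 0.0]
contact_force: [-0.0, -1.0, 0.0]
grip_width: 1.0
finger_force: 0.0
t 2.77 tcp [0.5427 0.3446 0.1863] yaw 7.42 tilt [-0.0013  0.0006] F [-0. -1.  0.] grip 1.0 0.0
  shift units (now) [ 0.11 -0.05  0.16] norm 0.2
  rotz units 0.11 shift after turn [ 0.11 -0.05  0.16]
[0.6271 0.3567 0.3216] [[0.13, -0.99, -0.0], [-0.94, -0.12, 0.33], [-0.33, -0.04, -0.94]]
px [244. 217.] bore [0.4616 0.3438 0.0182] outer [0.4613 0.3438 0.0534] tabdir 6.9 reach 0.1061
```

View pics/w1.png

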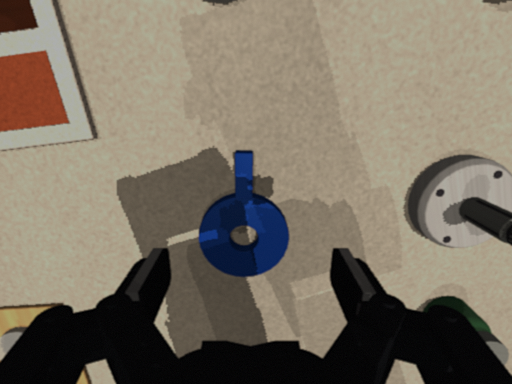

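The wrist view shows the large ring's bore at (244,236) with the tab pointing up to (244,152), and the post at the right edge. It puts the ring's y about 6 mm higher than the other cameras do. The jaws are wide enough to cover that, so I descend and grip.

```bash
python3 -m crank '[{"dp":[0.11,-0.19,0.7],"rot":[0,0,0],"fingers":1},{"dp":[0,0,0.8],"rot":[0,0,0],"fingers":1},{"dp":[0,0,0.8],"rot":[0,0,0],"fingers":1},{"dp":[0,0,0.8],"rot":[0,0,0],"fingers":1},{"dp":[0,0,0.6],"rot":[0,0,0],"fingers":1},{"dp":[0,0,0.4],"rot":[0,0,0],"fingers":1},{"dp":[0,0,0.23],"rot":[0,0,0],"fingers":1},{"dp":[0,0,0],"rot":[0,0,0],"fingers":1}]'
python3 -m crank '[{"dp":[0,0,0],"rot":[0,0,0],"fingers":0.15},{"dp":[0,0,0],"rot":[0,0,0],"fingers":0},{"dp":[0,0,0],"rot":[0,0,0],"fingers":0},{"dp":[0,0,0],"rot":[0,0,0],"fingers":0},{"dp":[0,0,0],"rot":[0,0,0],"fingers":0},{"dp":[0,0,0],"rot":[0,0,0],"fingers":0},{"dp":[0,0,0],"rot":[0,0,0],"fingers":0},{"dp":[0,0,0],"rot":[0,0,0],"fingers":0}]'
python3 -c "
from h import *
from plant import ctrl
go(.546,.3528,.013,7)
for n in ('wrist','scene','top'):
  f=ctrl.grab_frame(n);print(n);rings(f)
"
```

```text
time_s: 3.48
ee_pos: [0.5467, 0.3494, 0.0125]
tcp_rot: [0.998, 0.062, -0.001, 0.001]
contact_force: [-0.5, -0.7, 0.8]
grip_width: 0.998
finger_force: 0.0
time_s: 4.15
ee_pos: [0.5473, 0.3513, 0.015]
tcp_rot: [0.998, 0.063, 0.001, -0.0]
contact_force: [-0.6, -0.1, 5.2]
grip_width: 0.212
finger_force: 59.8
t 4.15 tcp [0.5473 0.3513 0.015 ] yaw 7.25 tilt [ 0.0014 -0.0005] F [-0.6 -0.1  5.2] grip 0.212 59.8
  shift units (now) [-0.03 -0.04  0.05] norm 0.07
  rotz units 0.06 shift after turn [-0.03 -0.04  0.05]
wrist
px [250. 282.] bore [0.5709 0.3558 0.0008] outer [0.5632 0.3545 0.0099] tabdir -172.7 reach 0.0839
scene
px [165. 282.] bore [ 0.4267 -0.3596  0.0177] outer [ 0.4253 -0.3589  0.043 ] tabdir -44.0 reach 0.105
px [246. 242.] bore [ 0.5357 -0.1099  0.0179] outer [ 0.5341 -0.1095  0.0328] tabdir -25.6 reach 0.1048
top
px [371. 215.] bore [ 0.4228 -0.3554  0.0208] outer [ 0.4219 -0.3549  0.0407] tabdir -44.3 reach 0.1019
px [294. 177.] bore [ 0.5314 -0.1061  0.0214] outer [ 0.531  -0.1055  0.0305] tabdir -24.6 reach 0.1015
```

```bash
python3 -m crank '[{"dp":[0,0,-0.3],"rot":[0,0,0],"fingers":0},{"dp":[0,0,-0.7],"rot":[0,0,0],"fingers":0},{"dp":[0,0,-0.9],"rot":[0,0,0],"fingers":0},{"dp":[0,0,-0.9],"rot":[0,0,0],"fingers":0},{"dp":[0,0,-0.9],"rot":[0,0,0],"fingers":0},{"dp":[0,0,-0.7],"rot":[0,0,0],"fingers":0},{"dp":[0.2,0.4,-0.2],"rot":[0,0,0],"fingers":0},{"dp":[0.25,0.68,0],"rot":[0,0,0],"fingers":0}]'
python3 -m crank '[{"dp":[0.25,0.7,0],"rot":[0,0,0],"fingers":0},{"dp":[0.25,0.7,0],"rot":[0,0,0],"fingers":0},{"dp":[0.25,0.7,0],"rot":[0,0,0],"fingers":0},{"dp":[0.2,0.5,0],"rot":[0,0,0],"fingers":0},{"dp":[0.05,0.2,0],"rot":[0,0,0],"fingers":0},{"dp":[0,0,0],"rot":[0,0,0],"fingers":0},{"dp":[0,0,0],"rot":[0,0,0],"fingers":0},{"dp":[0,0,0],"rot":[0,0,0],"fingers":0}]'
cat >> h.py <<'E'
def post(f,c0=(.5395,.094)):
    P,u,v=cloud(f); d=np.hypot(P[:,0]-c0[0],P[:,1]-c0[1])
    for lo,hi,r in((.0295-.006,.0295+.007,.065),(.108,.134,.025)):
        q=P[(d<r)&(P[:,2]>lo)&(P[:,2]<hi)]
        if len(q)>8:
            c,R=cv2.minEnclosingCircle(q[:,:2].astype(np.float32)); print("  post",lo,len(q),"c",np.round(c,4),"r",round(R,4),"zmed,max",np.median(q[:,2]).round(4),q[:,2].max().round(4))
def look(z,names=("wrist","scene","top")):
    from plant import ctrl
    import time
    for n in names:
        f=ctrl.grab_frame(n);print(n);rings(f,z);post(f);cv2.imwrite(f"pics/l_{n}.png",f["pixels"])
        np.savez(f"pics/l_{n}.npz",**f)
E
python3 -c "
from h import *
go(.6243,.1048,.2,7.25); look(.2+.003)
"
```

```text
time_s: 4.97
ee_pos: [0.5703, 0.3123, 0.2023]
tcp_rot: [0.998, 0.065, 0.003, -0.001]
contact_force: [-0.0, 0.5, -2.2]
grip_width: 0.214
finger_force: 59.0
time_s: 5.63
ee_pos: [0.6235, 0.2054, 0.1983]
tcp_rot: [0.998, 0.064, -0.0, -0.0]
contact_force: [-0.2, 0.2, -1.4]
grip_width: 0.212
finger_force: 58.9
t 5.63 tcp [0.6235 0.2054 0.1983] yaw 7.3 tilt [-0.0001 -0.0002] F [-0.2  0.2 -1.4] grip 0.212 58.9
  shift units (now) [-0.3   2.5  -0.04] norm 2.52
  rotz units 0.01 shift after turn [-0.3   2.5  -0.04]
wrist
px [250. 281.] bore [0.643  0.2174 0.0009] outer [0.6388 0.2092 0.0096] tabdir -165.9 reach 0.0795
  post 0.0235 4024 c [0.5395 0.0982] r 0.0544 zmed,max 0.0308 0.0364
  post 0.108 122 c [0.5472 0.0951] r 0.01 zmed,max 0.115 0.1214
scene
px [165. 282.] bore [ 0.5133 -0.4074  0.0151] outer [ 0.5121 -0.4067  0.0367] tabdir -44.0 reach 0.0898
px [246. 242.] bore [ 0.6066 -0.1937  0.0153] outer [ 0.6053 -0.1934  0.028 ] tabdir -25.9 reach 0.0897
  post 0.0235 502 c [0.5406 0.09  ] r 0.0547 zmed,max 0.0294 0.0361
  post 0.108 52 c [0.538 0.091] r 0.0147 zmed,max 0.1189 0.1258
top
px [371. 215.] bore [ 0.4197 -0.3147  0.0187] outer [ 0.4191 -0.3145  0.0361] tabdir -43.9 reach 0.0904
px [294. 176.] bore [ 0.5161 -0.0936  0.019 ] outer [ 0.5163 -0.0935  0.0274] tabdir -25.1 reach 0.0901
  post 0.0235 682 c [0.539  0.0939] r 0.0546 zmed,max 0.0304 0.0364
  post 0.108 59 c [0.5393 0.0937] r 0.0132 zmed,max 0.121 0.1301
```

View pics/l_wrist.png

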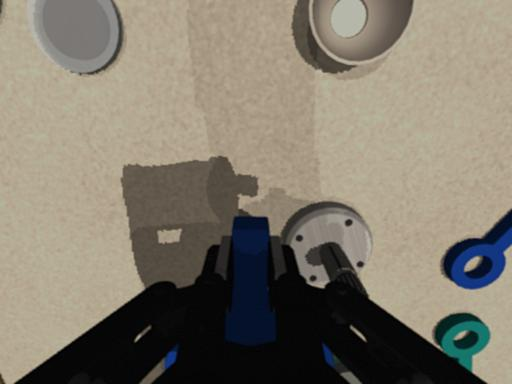

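The wrist view shows the tab held between the fingers at (250,280), the post foot at (328,245), and the bowl and small ring clear. I move over the post and stop with the ring just above the knob.

```bash
python3 -m crank '[{"dp":[-0.05,0.3,0],"rot":[0,0,0],"fingers":0},{"dp":[-0.08,0.7,0],"rot":[0,0,0],"fingers":0},{"dp":[-0.08,0.8,0],"rot":[0,0,0],"fingers":0},{"dp":[-0.06,0.5,0.2],"rot":[0,0,0],"fingers":0},{"dp":[-0.02,0.18,0.4],"rot":[0,0,0],"fingers":0},{"dp":[0,0,0.4],"rot":[0,0,0],"fingers":0},{"dp":[0,0,0.3],"rot":[0,0,0],"fingers":0},{"dp":[0,0,0],"rot":[0,0,0],"fingers":0}]'
python3 -c "
from h import *
from plant import ctrl
go(.6247,.1055,.143,7.25)
o=[]
for n,c in(('scene',(279,175)),('top',(229,181))):
  f=ctrl.grab_frame(n);p=f['pixels'][c[1]-45:c[1]+45,c[0]-45:c[0]+45];o.append(cv2.resize(p,(400,400),interpolation=2))
cv2.imwrite('pics/h1.png',np.hstack(o))
"
```

```text
time_s: 6.45
ee_pos: [0.624, 0.1042, 0.1437]
tcp_rot: [0.998, 0.063, -0.002, 0.0]
contact_force: [0.0, 0.6, -0.8]
grip_width: 0.209
finger_force: 58.9
t 6.45 tcp [0.624  0.1042 0.1437] yaw 7.25 tilt [-0.0038 -0.0001] F [ 0.   0.6 -0.8] grip 0.209 58.9
  shift units (now) [ 0.02 -0.03  0.02] norm 0.04
  rotz units -0.0 shift after turn [ 0.02 -0.03  0.02]
```

View pics/h1.png

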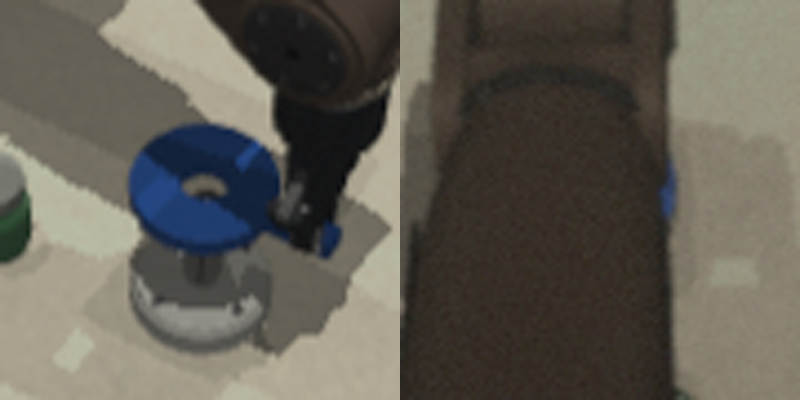

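Left half (scene): the ring hovers level over the knob, bore at about (205,187), with the dark knob top just showing in it. Right half (top): the arm hides the view. I measure the bore in the scene view.

```bash
cat >> h.py <<'E'
def held(f,z,c0=(.5395,.094)):
    m=cv2.inRange(cv2.cvtColor(f["pixels"],cv2.COLOR_BGR2HSV),(102,110,25),(130,255,255))
    cs,hi=cv2.findContours(m,cv2.RETR_CCOMP,cv2.CHAIN_APPROX_NONE)
    for c,h in zip(cs,hi[0]):
        P=ray(f,c[:,0],z)
        if len(c)<8 or np.hypot(*(P[:,:2].mean(0)-c0))>.08: continue
        print("   hole" if h[3]>=0 else "   outer",len(c),circ(P).round(4),"ext",(P.min(0)[:2]).round(4),(P.max(0)[:2]).round(4))
E
python3 -c "
from h import *
from plant import ctrl
f=ctrl.grab_frame('scene');held(f,.1467)
"
```

```text
outer 95 [0.5419 0.0888 0.0552] ext [0.4869 0.0322] [0.6111 0.1452]
   hole 26 [0.5414 0.0895 0.0159] ext [0.5248 0.0727] [0.5581 0.1059]
```

```bash
python3 -m crank '[{"dp":[-0.02,-0.035,0],"rot":[0,0,0],"fingers":0},{"dp":[0,0,0.1],"rot":[0,0,0],"fingers":0},{"dp":[0,0,0.1],"rot":[0,0,0],"fingers":0},{"dp":[0,0,0.1],"rot":[0,0,0],"fingers":0},{"dp":[0,0,0.1],"rot":[0,0,0],"fingers":0},{"dp":[0,0,0.1],"rot":[0,0,0],"fingers":0},{"dp":[0,0,0.1],"rot":[0,0,0],"fingers":0},{"dp":[0,0,0],"rot":[0,0,0],"fingers":0}]'
python3 -c "
from h import *
from plant import ctrl
go(.6240,.1055,.054,7.25)
f=ctrl.grab_frame('scene');held(f,.122)
"
```

```text
time_s: 7.27
ee_pos: [0.6238, 0.1057, 0.121]
tcp_rot: [0.998, 0.063, -0.001, 0.0]
contact_force: [0.4, 1.0, -2.4]
grip_width: 0.212
finger_force: 58.9
t 7.27 tcp [0.6238 0.1057 0.121 ] yaw 7.25 tilt [-0.0014  0.    ] F [ 0.4  1.  -2.4] grip 0.212 58.9
  shift units (now) [0.01 0.01 1.68] norm 1.68
  rotz units -0.0 shift after turn [0.   0.01 1.68]
   outer 96 [0.5408 0.0893 0.0553] ext [0.4852 0.0328] [0.6131 0.1467]
   hole 25 [0.5398 0.091  0.0156] ext [0.5235 0.0756] [0.557  0.1073]
```

```bash
python3 -m crank '[{"dp":[0,0,0.2],"rot":[0,0,0],"fingers":0},{"dp":[0,0,0.25],"rot":[0,0,0],"fingers":0},{"dp":[0,0,0.25],"rot":[0,0,0],"fingers":0},{"dp":[0,0,0.25],"rot":[0,0,0],"fingers":0},{"dp":[0,0,0.25],"rot":[0,0,0],"fingers":0},{"dp":[0,0,0.25],"rot":[0,0,0],"fingers":0},{"dp":[0,0,0.1],"rot":[0,0,0],"fingers":0},{"dp":[0,0,0],"rot":[0,0,0],"fingers":0}]'
python3 -c "
from h import *
go(.6240,.1055,.045,7.25)
"
```

```text
time_s: 7.98
ee_pos: [0.6236, 0.1057, 0.0586]
tcp_rot: [0.998, 0.063, -0.001, 0.0]
contact_force: [-0.3, 0.2, -1.5]
grip_width: 0.215
finger_force: 58.9
t 7.98 tcp [0.6236 0.1057 0.0586] yaw 7.25 tilt [-0.0021 -0.    ] F [-0.3  0.2 -1.5] grip 0.215 58.9
  shift units (now) [0.01 0.01 0.34] norm 0.34
  rotz units -0.0 shift after turn [0.01 0.01 0.34]
```

Clean so far. I lower it the last 14 mm.

```bash
python3 -m crank '[{"dp":[0,0,0.1],"rot":[0,0,0],"fingers":0},{"dp":[0,0,0.1],"rot":[0,0,0],"fingers":0},{"dp":[0,0,0.07],"rot":[0,0,0],"fingers":0},{"dp":[0,0,0.03],"rot":[0,0,0],"fingers":0},{"dp":[0,0,0.03],"rot":[0,0,0],"fingers":0},{"dp":[0,0,0.02],"rot":[0,0,0],"fingers":0},{"dp":[0,0,0],"rot":[0,0,0],"fingers":0},{"dp":[0,0,0],"rot":[0,0,0],"fingers":0}]'
python3 -c "
from h import *
from plant import ctrl
go(.6240,.1055,.045,7.25)
f=ctrl.grab_frame('scene');held(f,.048)
"
```

```text
time_s: 8.65
ee_pos: [0.6242, 0.1058, 0.0462]
tcp_rot: [0.998, 0.063, 0.0, 0.0]
contact_force: [0.0, 0.1, -1.9]
grip_width: 0.214
finger_force: 58.9
t 8.65 tcp [0.6242 0.1058 0.0462] yaw 7.25 tilt [0.0002 0.0001] F [ 0.   0.1 -1.9] grip 0.214 58.9
  shift units (now) [-0.01  0.01  0.03] norm 0.03
  rotz units -0.0 shift after turn [-0.01  0.01  0.03]
   outer 119 [0.5427 0.0867 0.052 ] ext [0.4846 0.0331] [0.6111 0.1458]
```

```bash
python3 -m crank '[{"dp":[0,0,0.02],"rot":[0,0,0],"fingers":0},{"dp":[0,0,0.02],"rot":[0,0,0],"fingers":0},{"dp":[0,0,0.02],"rot":[0,0,0],"fingers":0},{"dp":[0,0,0.02],"rot":[0,0,0],"fingers":0},{"dp":[0,0,0],"rot":[0,0,0],"fingers":0},{"dp":[0,0,0],"rot":[0,0,0],"fingers":0},{"dp":[0,0,0],"rot":[0,0,0],"fingers":0},{"dp":[0,0,0],"rot":[0,0,0],"fingers":0}]'
python3 -c "
from h import *
go(.6240,.1055,.045,7.25)
"
```

```text
time_s: 9.37
ee_pos: [0.6246, 0.1058, 0.0441]
tcp_rot: [0.998, 0.063, 0.001, 0.0]
contact_force: [-1.1, 0.2, 10.7]
grip_width: 0.218
finger_force: 60.5
t 9.37 tcp [0.6246 0.1058 0.0441] yaw 7.25 tilt [0.0014 0.0002] F [-1.1  0.2 10.7] grip 0.218 60.5
  shift units (now) [-0.02  0.01 -0.02] norm 0.03
  rotz units 0.0 shift after turn [-0.02  0.01 -0.02]
```

Seated with 10.7 N upward. I release, rise and travel to the medium ring while turning to yaw -44°.

```bash
python3 -m crank '[{"dp":[0,0,-0.02],"rot":[0,0,0],"fingers":0.6},{"dp":[0,0,0],"rot":[0,0,0],"fingers":0.6},{"dp":[0,0,0],"rot":[0,0,0],"fingers":0.6},{"dp":[0,0,-0.6],"rot":[0,0,0],"fingers":0.6},{"dp":[0,0,-1],"rot":[0,0,0],"fingers":0.8},{"dp":[0,0,-1],"rot":[0,0,0],"fingers":1},{"dp":[0,0,-1],"rot":[0,0,0],"fingers":1},{"dp":[0,0,-1],"rot":[0,0,0],"fingers":1}]'
python3 -m crank '[{"dp":[-0.36,0.89,0],"rot":[0,0,1],"fingers":1},{"dp":[-0.3,0.91,0],"rot":[0,0,1],"fingers":1},{"dp":[-0.23,0.93,0],"rot":[0,0,1],"fingers":1},{"dp":[-0.17,0.945,0],"rot":[0,0,1],"fingers":1},{"dp":[-0.1,0.955,0],"rot":[0,0,1],"fingers":1},{"dp":[-0.03,0.96,0],"rot":[0,0,1],"fingers":1},{"dp":[0.03,0.96,0],"rot":[0,0,1],"fingers":1},{"dp":[0.1,0.955,0],"rot":[0,0,1],"fingers":1}]'
python3 -m crank '[{"dp":[0.17,0.94,0.1],"rot":[0,0,1],"fingers":1},{"dp":[0.23,0.92,0.1],"rot":[0,0,1],"fingers":1},{"dp":[0.3,0.9,0.1],"rot":[0,0,1],"fingers":1},{"dp":[0.36,0.88,0.1],"rot":[0,0,1],"fingers":1},{"dp":[0.42,0.86,0.1],"rot":[0,0,0.8],"fingers":1},{"dp":[0.46,0.8,0.1],"rot":[0,0,0],"fingers":1},{"dp":[0,0,0],"rot":[0,0,0],"fingers":1},{"dp":[0,0,0],"rot":[0,0,0],"fingers":1}]'
python3 -c "
from h import *
go(.4856,-.414,.186,-44); look(.018)
"
```

```text
time_s: 10.03
ee_pos: [0.6237, 0.1058, 0.2294]
tcp_rot: [0.998, 0.063, -0.0, 0.0]
contact_force: [0.9, -0.5, 0.2]
grip_width: 1.001
finger_force: 0.0
time_s: 10.7
ee_pos: [0.5449, -0.1928, 0.2276]
tcp_rot: [0.976, -0.216, -0.0, 0.0]
contact_force: [0.5, -1.1, 0.5]
grip_width: 1.001
finger_force: 0.0
time_s: 11.37
ee_pos: [0.4879, -0.4127, 0.2028]
tcp_rot: [0.927, -0.375, -0.001, -0.0]
contact_force: [-0.4, -0.1, 0.5]
grip_width: 1.003
finger_force: 0.0
t 11.37 tcp [ 0.4879 -0.4127  0.2028] yaw -44.11 tilt [-0.0012 -0.    ] F [-0.4 -0.1  0.5] grip 1.003 0.0
  shift units (now) [-0.02  0.06  0.42] norm 0.42
  rotz units -0.03 shift after turn [-0.02  0.06  0.42]
wrist
px [ 57. 276.] bore [ 0.535  -0.1068  0.0157] outer [ 0.5388 -0.1101  0.0341] tabdir -25.0 reach 0.104
px [253. 212.] bore [ 0.424  -0.3545  0.0182] outer [ 0.4237 -0.3544  0.0434] tabdir -44.0 reach 0.1063
  post 0.0235 39 c [0.5399 0.0441] r 0.004 zmed,max 0.0263 0.0352
scene
px [165. 281.] bore [ 0.4265 -0.3598  0.0177] outer [ 0.4249 -0.3614  0.0413] tabdir -43.6 reach 0.1049
px [246. 242.] bore [ 0.5357 -0.1099  0.0179] outer [ 0.5342 -0.1095  0.0327] tabdir -25.8 reach 0.1048
  post 0.0235 67 c [0.5532 0.0723] r 0.0553 zmed,max 0.0307 0.0364
  post 0.108 54 c [0.54   0.0928] r 0.0149 zmed,max 0.1198 0.1274
top
px [366. 215.] bore [ 0.4367 -0.3261  0.0033] outer [ 0.4149 -0.3292  0.018 ] tabdir -65.3 reach 0.0855
px [294. 176.] bore [ 0.5313 -0.1061  0.0215] outer [ 0.5305 -0.1054  0.0301] tabdir -24.9 reach 0.1016
px [228. 174.] bore [0.5405 0.0989 0.0233] outer [0.5396 0.0959 0.0519] tabdir 4.7 reach 0.1034
  post 0.0235 22 c [0.5447 0.0825] r 0.0579 zmed,max 0.0306 0.0362
  post 0.108 59 c [0.5388 0.0934] r 0.0131 zmed,max 0.1217 0.1292
```

```bash
python3 -m crank '[{"dp":[0,0.06,0.8],"rot":[0,0,0],"fingers":1},{"dp":[0,0,0.9],"rot":[0,0,0],"fingers":1},{"dp":[0,0,0.9],"rot":[0,0,0],"fingers":1},{"dp":[0,0,0.9],"rot":[0,0,0],"fingers":1},{"dp":[0,0,0.6],"rot":[0,0,0],"fingers":1},{"dp":[0,0,0.4],"rot":[0,0,0],"fingers":1},{"dp":[0,0,0.17],"rot":[0,0,0],"fingers":1},{"dp":[0,0,0],"rot":[0,0,0],"fingers":1}]'
python3 -m crank '[{"dp":[0,0,0],"rot":[0,0,0],"fingers":0.15},{"dp":[0,0,0],"rot":[0,0,0],"fingers":0},{"dp":[0,0,0],"rot":[0,0,0],"fingers":0},{"dp":[0,0,0],"rot":[0,0,0],"fingers":0},{"dp":[0,0,0],"rot":[0,0,0],"fingers":0},{"dp":[0,0,0],"rot":[0,0,0],"fingers":0},{"dp":[0,0,0],"rot":[0,0,0],"fingers":0},{"dp":[0,0,0],"rot":[0,0,0],"fingers":0}]'
python3 -c "
from h import *
go(.601,.0347,.2,-44)
"
```

```text
time_s: 12.18
ee_pos: [0.4875, -0.4116, 0.0159]
tcp_rot: [0.928, -0.373, -0.001, -0.0]
contact_force: [-0.1, -0.3, 0.3]
grip_width: 1.001
finger_force: 0.0
time_s: 12.85
ee_pos: [0.4875, -0.4134, 0.0179]
tcp_rot: [0.927, -0.374, 0.001, 0.0]
contact_force: [-1.0, 0.4, 6.8]
grip_width: 0.215
finger_force: 58.9
t 12.85 tcp [ 0.4875 -0.4134  0.0179] yaw -43.94 tilt [0.0015 0.0002] F [-1.   0.4  6.8] grip 0.215 58.9
  shift units (now) [ -5.72 -10.03  -4.56] norm 12.42
  rotz units 0.01 shift after turn [ -5.74 -10.03  -4.55]
```

```bash
python3 -m crank '[{"dp":[0,0,0],"rot":[0,0,0],"fingers":0.5},{"dp":[0,0,0],"rot":[0,0,0],"fingers":0.5},{"dp":[0,0,0.09],"rot":[0,0,0],"fingers":0.5},{"dp":[0,0,0],"rot":[0,0,0],"fingers":0},{"dp":[0,0,0],"rot":[0,0,0],"fingers":0},{"dp":[0,0,0],"rot":[0,0,0],"fingers":0},{"dp":[0,0,0],"rot":[0,0,0],"fingers":0},{"dp":[0,0,0],"rot":[0,0,0],"fingers":0}]'
python3 -c "
from h import *
go(.6017,.0349,.2,-44)
"
python3 -m crank '[{"dp":[0,0,-0.3],"rot":[0,0,0],"fingers":0},{"dp":[0,0,-0.7],"rot":[0,0,0],"fingers":0},{"dp":[0,0,-0.9],"rot":[0,0,0],"fingers":0},{"dp":[0,0,-0.9],"rot":[0,0,0],"fingers":0},{"dp":[0,0,-0.9],"rot":[0,0,0],"fingers":0},{"dp":[0,0,-0.7],"rot":[0,0,0],"fingers":0},{"dp":[0,0,-0.25],"rot":[0,0,0],"fingers":0},{"dp":[0,0,0],"rot":[0,0,0],"fingers":0}]'
python3 -c "
from h import *
go(.6017,.0349,.2,-44)
from plant import ctrl
for n in('scene','top'):
  f=ctrl.grab_frame(n);print(n);held(f,.2,(.424,-.354))
"
```

```text
time_s: 13.52
ee_pos: [0.4873, -0.413, 0.0132]
tcp_rot: [0.927, -0.374, 0.0, 0.0]
contact_force: [-0.3, -0.5, -1.2]
grip_width: 0.215
finger_force: 59.3
t 13.52 tcp [ 0.4873 -0.413   0.0132] yaw -43.95 tilt [0.0001 0.0001] F [-0.3 -0.5 -1.2] grip 0.215 59.3
  shift units (now) [ -5.71 -10.05  -4.67] norm 12.46
  rotz units 0.01 shift after turn [ -5.72 -10.04  -4.67]
time_s: 14.18
ee_pos: [0.4878, -0.4134, 0.2025]
tcp_rot: [0.927, -0.374, 0.002, 0.001]
contact_force: [0.1, -0.1, -1.5]
grip_width: 0.215
finger_force: 59.3
t 14.18 tcp [ 0.4878 -0.4134  0.2025] yaw -43.95 tilt [0.005  0.0002] F [ 0.1 -0.1 -1.5] grip 0.215 59.3
  shift units (now) [ -5.73 -10.04   0.03] norm 11.56
  rotz units 0.01 shift after turn [ -5.74 -10.04   0.06]
scene
   outer 36 [ 0.4491 -0.3336  0.0159] ext [ 0.4304 -0.3487] [ 0.4695 -0.3128]
top
   outer 58 [ 0.4311 -0.3336  0.0212] ext [ 0.407  -0.3559] [ 0.46   -0.3125]
```

```bash
python3 -m crank '[{"dp":[-0.3,-0.55,0],"rot":[0,0,0],"fingers":0},{"dp":[-0.48,-0.84,0],"rot":[0,0,0],"fingers":0},{"dp":[-0.48,-0.84,0],"rot":[0,0,0],"fingers":0},{"dp":[-0.48,-0.84,0],"rot":[0,0,0],"fingers":0},{"dp":[-0.48,-0.84,0],"rot":[0,0,0],"fingers":0},{"dp":[-0.48,-0.84,0],"rot":[0,0,0],"fingers":0},{"dp":[-0.48,-0.84,0],"rot":[0,0,0],"fingers":0},{"dp":[-0.48,-0.84,0],"rot":[0,0,0],"fingers":0}]'
python3 -m crank '[{"dp":[-0.48,-0.84,0],"rot":[0,0,0],"fingers":0},{"dp":[-0.48,-0.84,0],"rot":[0,0,0],"fingers":0},{"dp":[-0.48,-0.84,0],"rot":[0,0,0],"fingers":0},{"dp":[-0.48,-0.84,0],"rot":[0,0,0],"fingers":0},{"dp":[-0.15,-0.25,0.4],"rot":[0,0,0],"fingers":0},{"dp":[0,0,0.6],"rot":[0,0,0],"fingers":0},{"dp":[0,0,0.5],"rot":[0,0,0],"fingers":0},{"dp":[0,0,0],"rot":[0,0,0],"fingers":0}]'
python3 -c "
from h import *
go(.6017,.0349,.14,-44)
from plant import ctrl
f=ctrl.grab_frame('scene');held(f,.147);cv2.imwrite('pics/h2.png',cv2.resize(f['pixels'][120:220,220:340],(600,500)))
"
```

```text
time_s: 14.95
ee_pos: [0.5597, -0.1241, 0.197]
tcp_rot: [0.927, -0.374, -0.002, 0.0]
contact_force: [1.4, -0.2, -1.1]
grip_width: 0.217
finger_force: 59.3
time_s: 15.62
ee_pos: [0.5984, 0.0358, 0.1336]
tcp_rot: [0.927, -0.374, -0.004, 0.002]
contact_force: [-0.5, 0.0, -1.8]
grip_width: 0.215
finger_force: 59.2
t 15.62 tcp [0.5984 0.0358 0.1336] yaw -43.9 tilt [-0.007   0.0063] F [-0.5  0.  -1.8] grip 0.215 59.2
  shift units (now) [ 0.07 -0.04 -0.16] norm 0.18
  rotz units 0.02 shift after turn [ 0.08 -0.04 -0.16]
   outer 12 [0.5524 0.0454 0.0068] ext [0.5433 0.0398] [0.5622 0.0523]
   outer 32 [0.5134 0.0748 0.0194] ext [0.4975 0.0506] [0.529  0.1039]
```

View pics/h2.png

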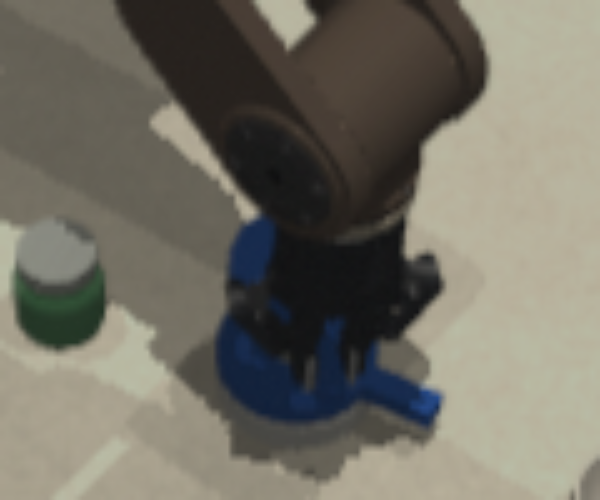

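The scene view is blocked here by the gripper: the medium ring is above the stand at (300,370) in the crop, with its bore hidden. I raise slightly, correct the position, then feel my way down.

```bash
python3 -m crank '[{"dp":[0.08,-0.04,-0.3],"rot":[0,0,0],"fingers":0},{"dp":[0,0,0],"rot":[0,0,0],"fingers":0},{"dp":[0,0,0],"rot":[0,0,0],"fingers":0},{"dp":[0,0,0],"rot":[0,0,0],"fingers":0},{"dp":[0,0,0],"rot":[0,0,0],"fingers":0},{"dp":[0,0,0],"rot":[0,0,0],"fingers":0},{"dp":[0,0,0],"rot":[0,0,0],"fingers":0},{"dp":[0,0,0],"rot":[0,0,0],"fingers":0}]'
python3 -c "
from h import *
go(.6017,.0349,.14,-44)
"
```

```text
time_s: 16.33
ee_pos: [0.6043, 0.0342, 0.1512]
tcp_rot: [0.927, -0.374, -0.0, 0.0]
contact_force: [0.2, -0.5, -1.6]
grip_width: 0.211
finger_force: 59.3
t 16.33 tcp [0.6043 0.0342 0.1512] yaw -43.95 tilt [-0.0001  0.0002] F [ 0.2 -0.5 -1.6] grip 0.211 59.3
  shift units (now) [-0.06  0.03  0.28] norm 0.29
  rotz units 0.01 shift after turn [-0.06  0.03  0.28]
```

```bash
python3 -m crank '[{"dp":[-0.06,0.03,0],"rot":[0,0,0],"fingers":0},{"dp":[0,0,0.13],"rot":[0,0,0],"fingers":0},{"dp":[0,0,0.14],"rot":[0,0,0],"fingers":0},{"dp":[0,0,0.14],"rot":[0,0,0],"fingers":0},{"dp":[0,0,0.14],"rot":[0,0,0],"fingers":0},{"dp":[0,0,0.14],"rot":[0,0,0],"fingers":0},{"dp":[0,0,0.14],"rot":[0,0,0],"fingers":0},{"dp":[0,0,0],"rot":[0,0,0],"fingers":0}]'
python3 -c "
from h import *
go(.6017,.0349,.061,-44)
"
```

```text
time_s: 17.0
ee_pos: [0.6013, 0.035, 0.1166]
tcp_rot: [0.927, -0.374, -0.001, 0.0]
contact_force: [-1.4, 0.0, -1.8]
grip_width: 0.214
finger_force: 59.3
t 17.0 tcp [0.6013 0.035  0.1166] yaw -43.96 tilt [-0.0014  0.0013] F [-1.4  0.  -1.8] grip 0.214 59.3
  shift units (now) [ 0.01 -0.01  1.39] norm 1.39
  rotz units 0.01 shift after turn [ 0.01 -0.    1.39]
```

```bash
python3 -m crank '[{"dp":[0.01,0,0.15],"rot":[0,0,0],"fingers":0},{"dp":[0,0,0.2],"rot":[0,0,0],"fingers":0},{"dp":[0,0,0.2],"rot":[0,0,0],"fingers":0},{"dp":[0,0,0.2],"rot":[0,0,0],"fingers":0},{"dp":[0,0,0.2],"rot":[0,0,0],"fingers":0},{"dp":[0,0,0.15],"rot":[0,0,0],"fingers":0},{"dp":[0,0,0.05],"rot":[0,0,0],"fingers":0},{"dp":[0,0,0],"rot":[0,0,0],"fingers":0}]'
python3 -c "
from h import *
go(.6017,.0349,.061,-44)
"
python3 -m crank '[{"dp":[0,0,0.06],"rot":[0,0,0],"fingers":0},{"dp":[0,0,0.06],"rot":[0,0,0],"fingers":0},{"dp":[0,0,0.04],"rot":[0,0,0],"fingers":0},{"dp":[0,0,0.03],"rot":[0,0,0],"fingers":0},{"dp":[0,0,0.02],"rot":[0,0,0],"fingers":0},{"dp":[0,0,0.02],"rot":[0,0,0],"fingers":0},{"dp":[0,0,0],"rot":[0,0,0],"fingers":0},{"dp":[0,0,0],"rot":[0,0,0],"fingers":0}]'
python3 -c "
from h import *
go(.6017,.0349,.061,-44)
"
```

```text
time_s: 17.67
ee_pos: [0.6019, 0.0347, 0.0714]
tcp_rot: [0.927, -0.374, -0.0, 0.0]
contact_force: [0.3, 0.5, -0.8]
grip_width: 0.214
finger_force: 59.3
t 17.67 tcp [0.6019 0.0347 0.0714] yaw -43.95 tilt [-0.0007  0.0007] F [ 0.3  0.5 -0.8] grip 0.214 59.3
  shift units (now) [-0.01 -0.    0.26] norm 0.26
  rotz units 0.01 shift after turn [-0.01 -0.    0.26]
time_s: 18.33
ee_pos: [0.6021, 0.0347, 0.0629]
tcp_rot: [0.927, -0.374, 0.0, 0.0]
contact_force: [0.7, -0.3, -2.3]
grip_width: 0.217
finger_force: 59.3
t 18.33 tcp [0.6021 0.0347 0.0629] yaw -43.95 tilt [0.0001 0.    ] F [ 0.7 -0.3 -2.3] grip 0.217 59.3
  shift units (now) [-0.01  0.    0.05] norm 0.05
  rotz units 0.01 shift after turn [-0.01  0.    0.05]
```

```bash
python3 -m crank '[{"dp":[0,0,0.02],"rot":[0,0,0],"fingers":0},{"dp":[0,0,0.02],"rot":[0,0,0],"fingers":0},{"dp":[0,0,0.02],"rot":[0,0,0],"fingers":0},{"dp":[0,0,0.02],"rot":[0,0,0],"fingers":0},{"dp":[0,0,0],"rot":[0,0,0],"fingers":0},{"dp":[0,0,0],"rot":[0,0,0],"fingers":0},{"dp":[0,0,0],"rot":[0,0,0],"fingers":0},{"dp":[0,0,0],"rot":[0,0,0],"fingers":0}]'
python3 -c "
from h import *
go(.6017,.0349,.061,-44)
"
```

```text
time_s: 19.0
ee_pos: [0.6024, 0.0346, 0.0606]
tcp_rot: [0.927, -0.374, 0.001, -0.0]
contact_force: [-1.2, -1.3, 8.7]
grip_width: 0.216
finger_force: 60.6
t 19.0 tcp [0.6024 0.0346 0.0606] yaw -43.95 tilt [ 0.0009 -0.0006] F [-1.2 -1.3  8.7] grip 0.216 60.6
  shift units (now) [-0.02  0.01 -0.01] norm 0.02
  rotz units 0.01 shift after turn [-0.02  0.01 -0.01]
```

```bash
python3 -m crank '[{"dp":[0,0,-0.02],"rot":[0,0,0],"fingers":0.6},{"dp":[0,0,0],"rot":[0,0,0],"fingers":0.6},{"dp":[0,0,0],"rot":[0,0,0],"fingers":0.6},{"dp":[0,0,-0.6],"rot":[0,0,0],"fingers":0.6},{"dp":[0,0,-0.9],"rot":[0,0,0],"fingers":0.8},{"dp":[0,0,-0.9],"rot":[0,0,0],"fingers":1},{"dp":[0,0,-0.9],"rot":[0,0,0],"fingers":1},{"dp":[0,0,-0.6],"rot":[0,0,0],"fingers":1}]'
python3 -m crank '[{"dp":[0.65,0.61,0],"rot":[0,0,-1],"fingers":1},{"dp":[0.61,0.65,0],"rot":[0,0,-1],"fingers":1},{"dp":[0.56,0.69,0],"rot":[0,0,-1],"fingers":1},{"dp":[0.51,0.73,0],"rot":[0,0,-1],"fingers":1},{"dp":[0.46,0.76,0],"rot":[0,0,-0.75],"fingers":1},{"dp":[0,0,0.3],"rot":[0,0,0],"fingers":1},{"dp":[0,0,0],"rot":[0,0,0],"fingers":1},{"dp":[0,0,0],"rot":[0,0,0],"fingers":1}]'
python3 -c "
from h import *
go(.6117,-.1431,.0135,-25); look(.018); 
f=dict(np.load('pics/l_scene.npz')); print('medium on post');held(f,.066)
cv2.imwrite('pics/h3.png',cv2.resize(f['pixels'][120:260,200:360],(640,560)))
"
```

```text
time_s: 19.67
ee_pos: [0.6026, 0.0347, 0.2198]
tcp_rot: [0.927, -0.374, 0.001, -0.0]
contact_force: [-0.4, 1.1, 0.1]
grip_width: 1.0
finger_force: 0.0
time_s: 20.33
ee_pos: [0.6113, -0.1429, 0.2039]
tcp_rot: [0.976, -0.216, -0.001, -0.0]
contact_force: [0.1, -0.1, -0.4]
grip_width: 1.004
finger_force: 0.0
t 20.33 tcp [ 0.6113 -0.1429  0.2039] yaw -25.0 tilt [-0.0018  0.0001] F [ 0.1 -0.1 -0.4] grip 1.004 0.0
  shift units (now) [ 0.02 -0.    4.76] norm 4.76
  rotz units -0.0 shift after turn [ 0.01 -0.    4.76]
wrist
px [ 91. 267.] bore [0.6101 0.1231 0.0026] outer [-801.7542  171.3382  820.4389] tabdir -174.7 reach 0.0965
px [249. 208.] bore [ 0.5335 -0.1039  0.0181] outer [ 0.5331 -0.1041  0.0335] tabdir -25.2 reach 0.1058
  post 0.0235 154 c [0.5832 0.0714] r 0.0317 zmed,max 0.0277 0.0364
scene
  post 0.0235 12 c [0.5858 0.0728] r 0.025 zmed,max 0.0313 0.0361
  post 0.108 34 c [0.5409 0.0902] r 0.0125 zmed,max 0.1179 0.1246
top
px [232. 172.] bore [0.5431 0.0984 0.0219] outer [0.5391 0.0959 0.0521] tabdir -20.6 reach 0.1074
  post 0.0235 16 c [0.5446 0.0825] r 0.0578 zmed,max 0.0306 0.0361
  post 0.108 59 c [0.539  0.0934] r 0.0131 zmed,max 0.1217 0.1286
medium on post
   outer 10 [0.548  0.0283 0.0061] ext [0.5409 0.0208] [0.5535 0.0344]
   outer 152 [0.5747 0.0787 0.0513] ext [0.5012 0.0107] [0.65   0.1334]
```

View pics/h3.png

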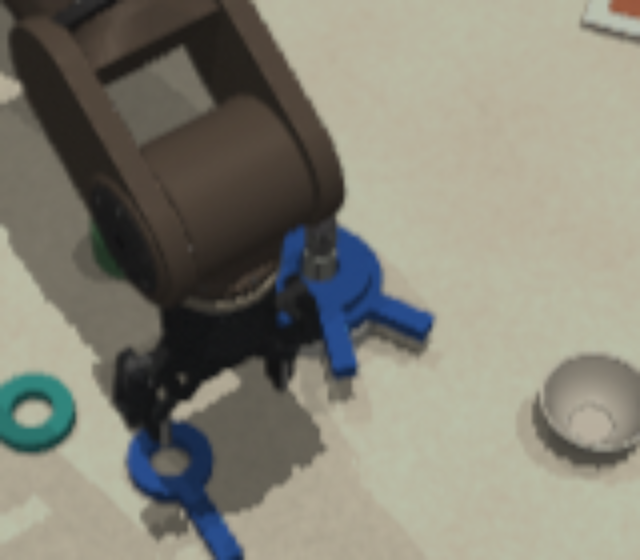

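Both rings lie flat on the post, tabs apart, at (330,270) in the crop. The small ring is below the gripper at (170,460). I descend and grip it.

```bash
python3 -m crank '[{"dp":[0,-0.02,0.8],"rot":[0,0,0],"fingers":1},{"dp":[0,0,0.9],"rot":[0,0,0],"fingers":0.5},{"dp":[0,0,0.9],"rot":[0,0,0],"fingers":0.5},{"dp":[0,0,0.9],"rot":[0,0,0],"fingers":0.5},{"dp":[0,0,0.6],"rot":[0,0,0],"fingers":0.5},{"dp":[0,0,0.4],"rot":[0,0,0],"fingers":0.5},{"dp":[0,0,0.24],"rot":[0,0,0],"fingers":0.5},{"dp":[0,0,0],"rot":[0,0,0],"fingers":0.5}]'
python3 -m crank '[{"dp":[0,0,0],"rot":[0,0,0],"fingers":0.3},{"dp":[0,0,0],"rot":[0,0,0],"fingers":0},{"dp":[0,0,0],"rot":[0,0,0],"fingers":0},{"dp":[0,0,0],"rot":[0,0,0],"fingers":0},{"dp":[0,0,0],"rot":[0,0,0],"fingers":0},{"dp":[0,0,0],"rot":[0,0,0],"fingers":0},{"dp":[0,0,0],"rot":[0,0,0],"fingers":0},{"dp":[0,0,0],"rot":[0,0,0],"fingers":0}]'
python3 -c "
from h import *
go(.5393+.0874*.906,.095-.0874*.4226,.2,-25)
"
```

```text
time_s: 21.15
ee_pos: [0.6116, -0.1414, 0.0135]
tcp_rot: [0.976, -0.216, -0.001, -0.0]
contact_force: [0.6, -0.2, 0.1]
grip_width: 0.5
finger_force: 0.0
time_s: 21.82
ee_pos: [0.6128, -0.1424, 0.0166]
tcp_rot: [0.976, -0.216, 0.001, 0.0]
contact_force: [0.4, 2.4, 7.9]
grip_width: 0.209
finger_force: 60.4
t 21.82 tcp [ 0.6128 -0.1424  0.0166] yaw -24.95 tilt [ 0.0026 -0.0004] F [0.4 2.4 7.9] grip 0.209 60.4
  shift units (now) [-1.97 -4.61 -4.59] norm 6.79
  rotz units 0.01 shift after turn [-1.99 -4.6  -4.59]
```

```bash
python3 -m crank '[{"dp":[0,0,-0.3],"rot":[0,0,0],"fingers":0},{"dp":[0,0,-0.7],"rot":[0,0,0],"fingers":0},{"dp":[0,0,-0.9],"rot":[0,0,0],"fingers":0},{"dp":[0,0,-0.9],"rot":[0,0,0],"fingers":0},{"dp":[0,0,-0.9],"rot":[0,0,0],"fingers":0},{"dp":[0,0,-0.7],"rot":[0,0,0],"fingers":0},{"dp":[0,0,-0.2],"rot":[0,0,0],"fingers":0},{"dp":[-0.1,-0.25,0],"rot":[0,0,0],"fingers":0}]'
python3 -m crank '[{"dp":[-0.3,-0.7,0],"rot":[0,0,0],"fingers":0},{"dp":[-0.35,-0.8,0],"rot":[0,0,0],"fingers":0},{"dp":[-0.35,-0.8,0],"rot":[0,0,0],"fingers":0},{"dp":[-0.35,-0.8,0],"rot":[0,0,0],"fingers":0},{"dp":[-0.3,-0.7,0],"rot":[0,0,0],"fingers":0},{"dp":[-0.2,-0.45,0],"rot":[0,0,0],"fingers":0},{"dp":[-0.03,-0.1,0],"rot":[0,0,0],"fingers":0},{"dp":[0,0,0],"rot":[0,0,0],"fingers":0}]'
python3 -c "
from h import *
go(.6187,.0581,.148,-25)
from plant import ctrl
f=ctrl.grab_frame('scene')
cv2.imwrite('pics/h4.png',cv2.resize(f['pixels'][100:240,200:360],(640,560)))
"
```

```text
time_s: 22.48
ee_pos: [0.6132, -0.1328, 0.2022]
tcp_rot: [0.976, -0.217, 0.003, 0.0]
contact_force: [-1.4, 0.2, -1.8]
grip_width: 0.215
finger_force: 59.3
time_s: 23.15
ee_pos: [0.6171, 0.0597, 0.1976]
tcp_rot: [0.977, -0.215, -0.001, 0.0]
contact_force: [-0.1, -0.9, -1.5]
grip_width: 0.212
finger_force: 59.3
t 23.15 tcp [0.6171 0.0597 0.1976] yaw -24.81 tilt [-0.002  0.001] F [-0.1 -0.9 -1.5] grip 0.212 59.3
  shift units (now) [0.06 0.02 1.24] norm 1.24
  rotz units 0.05 shift after turn [0.05 0.02 1.24]
```

View pics/h4.png

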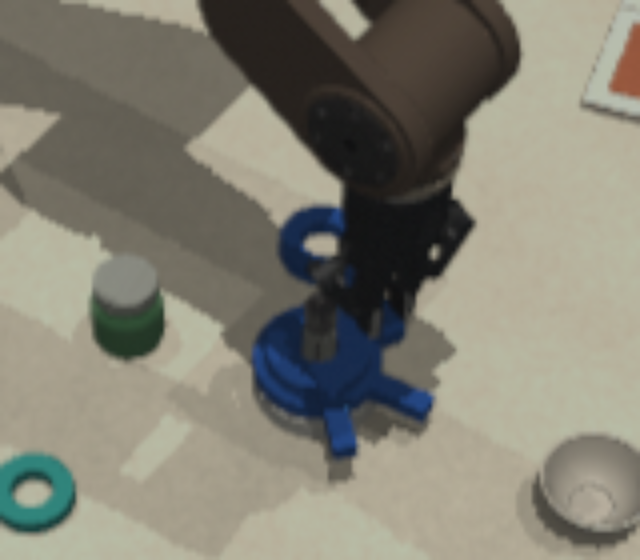

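The crop shows the small ring held level above the post, bore at about (320,245), and the two rings home below. I go down.

```bash
python3 -m crank '[{"dp":[0.04,0.02,0.3],"rot":[0,0,0],"fingers":0},{"dp":[0,0,0.4],"rot":[0,0,0],"fingers":0},{"dp":[0,0,0.3],"rot":[0,0,0],"fingers":0},{"dp":[0,0,0.1],"rot":[0,0,0],"fingers":0},{"dp":[0,0,0],"rot":[0,0,0],"fingers":0},{"dp":[0,0,0],"rot":[0,0,0],"fingers":0},{"dp":[0,0,0],"rot":[0,0,0],"fingers":0},{"dp":[0,0,0],"rot":[0,0,0],"fingers":0}]'
python3 -c "
from h import *
from plant import ctrl
go(.6187,.0581,.120,-25)
f=ctrl.grab_frame('scene');held(f,.152);m=blue(f)
"
```

```text
time_s: 23.87
ee_pos: [0.6193, 0.0564, 0.1556]
tcp_rot: [0.976, -0.216, 0.001, -0.0]
contact_force: [-0.0, -0.2, -1.7]
grip_width: 0.213
finger_force: 59.3
t 23.87 tcp [0.6193 0.0564 0.1556] yaw -24.96 tilt [ 0.0011 -0.0004] F [-0.  -0.2 -1.7] grip 0.213 59.3
  shift units (now) [-0.03 -0.03  0.89] norm 0.89
  rotz units 0.01 shift after turn [-0.03 -0.03  0.89]
   outer 10 [0.5566 0.0606 0.024 ] ext [0.5693 0.0646] [0.5807 0.0811]
   outer 203 [0.5857 0.0366 0.0614] ext [ 0.5052 -0.0399] [0.6762 0.1247]
```

```bash
python3 -m crank '[{"dp":[-0.03,-0.03,0],"rot":[0,0,0],"fingers":0},{"dp":[0,0,0.13],"rot":[0,0,0],"fingers":0},{"dp":[0,0,0.13],"rot":[0,0,0],"fingers":0},{"dp":[0,0,0.13],"rot":[0,0,0],"fingers":0},{"dp":[0,0,0.14],"rot":[0,0,0],"fingers":0},{"dp":[0,0,0.14],"rot":[0,0,0],"fingers":0},{"dp":[0,0,0.14],"rot":[0,0,0],"fingers":0},{"dp":[0,0,0],"rot":[0,0,0],"fingers":0}]'
python3 -c "
from h import *
go(.6187,.0581,.0826,-25)
"
```

```text
time_s: 24.58
ee_pos: [0.6179, 0.0581, 0.121]
tcp_rot: [0.976, -0.216, -0.001, 0.0]
contact_force: [0.6, -0.5, -1.2]
grip_width: 0.209
finger_force: 59.3
t 24.58 tcp [0.6179 0.0581 0.121 ] yaw -24.95 tilt [-0.0018  0.0009] F [ 0.6 -0.5 -1.2] grip 0.209 59.3
  shift units (now) [ 0.02 -0.01  0.96] norm 0.96
  rotz units 0.01 shift after turn [ 0.02 -0.01  0.96]
```

```bash
python3 -m crank '[{"dp":[0.01,0,0.1],"rot":[0,0,0],"fingers":0},{"dp":[0,0,0.13],"rot":[0,0,0],"fingers":0},{"dp":[0,0,0.13],"rot":[0,0,0],"fingers":0},{"dp":[0,0,0.13],"rot":[0,0,0],"fingers":0},{"dp":[0,0,0.13],"rot":[0,0,0],"fingers":0},{"dp":[0,0,0.1],"rot":[0,0,0],"fingers":0},{"dp":[0,0,0.05],"rot":[0,0,0],"fingers":0},{"dp":[0,0,0],"rot":[0,0,0],"fingers":0}]'
python3 -m crank '[{"dp":[0,0,0.03],"rot":[0,0,0],"fingers":0},{"dp":[0,0,0.03],"rot":[0,0,0],"fingers":0},{"dp":[0,0,0.03],"rot":[0,0,0],"fingers":0},{"dp":[0,0,0.03],"rot":[0,0,0],"fingers":0},{"dp":[0,0,0.02],"rot":[0,0,0],"fingers":0},{"dp":[0,0,0],"rot":[0,0,0],"fingers":0},{"dp":[0,0,0],"rot":[0,0,0],"fingers":0},{"dp":[0,0,0],"rot":[0,0,0],"fingers":0}]'
python3 -c "
from h import *
go(.6187,.0581,.0826,-25)
"
```

```text
time_s: 25.25
ee_pos: [0.6186, 0.0579, 0.0911]
tcp_rot: [0.976, -0.216, -0.0, 0.0]
contact_force: [-0.1, 0.2, -1.2]
grip_width: 0.21
finger_force: 59.3
time_s: 25.92
ee_pos: [0.6188, 0.0579, 0.0862]
tcp_rot: [0.976, -0.216, 0.0, 0.0]
contact_force: [-0.5, 0.8, -1.8]
grip_width: 0.211
finger_force: 59.3
t 25.92 tcp [0.6188 0.0579 0.0862] yaw -24.95 tilt [0.0002 0.    ] F [-0.5  0.8 -1.8] grip 0.211 59.3
  shift units (now) [-0.   -0.    0.09] norm 0.09
  rotz units 0.01 shift after turn [-0.   -0.    0.09]
```

```bash
python3 -m crank '[{"dp":[0,0,0.03],"rot":[0,0,0],"fingers":0},{"dp":[0,0,0.03],"rot":[0,0,0],"fingers":0},{"dp":[0,0,0.03],"rot":[0,0,0],"fingers":0},{"dp":[0,0,0.02],"rot":[0,0,0],"fingers":0},{"dp":[0,0,0],"rot":[0,0,0],"fingers":0},{"dp":[0,0,0],"rot":[0,0,0],"fingers":0},{"dp":[0,0,0],"rot":[0,0,0],"fingers":0},{"dp":[0,0,0],"rot":[0,0,0],"fingers":0}]'
python3 -c "
from h import *
go(.6187,.0581,.0826,-25)
"
```

```text
time_s: 26.58
ee_pos: [0.619, 0.0579, 0.082]
tcp_rot: [0.976, -0.216, 0.0, -0.0]
contact_force: [0.7, -0.8, 5.4]
grip_width: 0.213
finger_force: 60.1
t 26.58 tcp [0.619  0.0579 0.082 ] yaw -24.95 tilt [ 0.0007 -0.0002] F [ 0.7 -0.8  5.4] grip 0.213 60.1
  shift units (now) [-0.01 -0.   -0.01] norm 0.02
  rotz units 0.01 shift after turn [-0.01 -0.   -0.01]
```

Small ring seated. I release, rise, turn the wrist back to about yaw +39° and centre over the knob.

```bash
python3 -m crank '[{"dp":[0,0,-0.02],"rot":[0,0,0],"fingers":0.6},{"dp":[0,0,0],"rot":[0,0,0],"fingers":0.6},{"dp":[0,0,0],"rot":[0,0,0],"fingers":0.6},{"dp":[0,0,-0.6],"rot":[0,0,0],"fingers":0.6},{"dp":[0,0,-0.9],"rot":[0,0,0],"fingers":0.8},{"dp":[0,0,-0.9],"rot":[0,0,0],"fingers":1},{"dp":[0,0,-0.9],"rot":[0,0,0],"fingers":1},{"dp":[0,0,-0.5],"rot":[0,0,0],"fingers":1}]'
python3 -m crank '[{"dp":[0,0,0],"rot":[0,0,-1],"fingers":1},{"dp":[0,0,0],"rot":[0,0,-1],"fingers":1},{"dp":[0,0,0],"rot":[0,0,-1],"fingers":1},{"dp":[0,0,0],"rot":[0,0,-1],"fingers":1},{"dp":[0,0,0],"rot":[0,0,-1],"fingers":1},{"dp":[0,0,0],"rot":[0,0,-1],"fingers":1},{"dp":[0,0,0],"rot":[0,0,-1],"fingers":1},{"dp":[0,0,0],"rot":[0,0,-1],"fingers":1}]'
python3 -m crank '[{"dp":[0,0,0],"rot":[0,0,-1],"fingers":1},{"dp":[0,0,0],"rot":[0,0,-1],"fingers":1},{"dp":[0,0,0],"rot":[0,0,-1],"fingers":1},{"dp":[0,0,0],"rot":[0,0,-1],"fingers":1},{"dp":[0,0,0],"rot":[0,0,-1],"fingers":1},{"dp":[0,0,0],"rot":[0,0,-1],"fingers":1},{"dp":[0,0,0],"rot":[0,0,-1],"fingers":1},{"dp":[0,0,0],"rot":[0,0,-1],"fingers":1}]'
python3 -m crank '[{"dp":[-0.3,-0.6,0],"rot":[0,0,0],"fingers":1},{"dp":[-0.4,-0.8,0],"rot":[0,0,0],"fingers":1},{"dp":[-0.27,-0.56,0],"rot":[0,0,0],"fingers":1},{"dp":[0,0,0],"rot":[0,0,0],"fingers":1},{"dp":[0,0,0],"rot":[0,0,0],"fingers":1},{"dp":[0,0,0],"rot":[0,0,0],"fingers":1},{"dp":[0,0,0],"rot":[0,0,0],"fingers":1},{"dp":[0,0,0],"rot":[0,0,0],"fingers":1}]'
python3 -c "
from h import *
from plant import ctrl
go(.5395,.0945,.1,39); print(ctrl.read_state()['qpos'].round(2)); look(.084,('wrist','scene')); f=dict(np.load('pics/l_scene.npz'));held(f,.084)
"
```

```text
time_s: 27.25
ee_pos: [0.6194, 0.058, 0.2384]
tcp_rot: [0.976, -0.216, 0.002, -0.0]
contact_force: [0.5, 0.4, 1.1]
grip_width: 1.002
finger_force: 0.0
time_s: 27.92
ee_pos: [0.6186, 0.058, 0.2342]
tcp_rot: [0.998, 0.063, -0.0, 0.0]
contact_force: [0.9, 0.1, -0.1]
grip_width: 1.0
finger_force: 0.0
time_s: 28.58
ee_pos: [0.6186, 0.058, 0.2342]
tcp_rot: [0.942, 0.336, -0.0, -0.0]
contact_force: [0.2, 0.5, -0.2]
grip_width: 1.004
finger_force: 0.0
time_s: 29.25
ee_pos: [0.5398, 0.094, 0.2342]
tcp_rot: [0.943, 0.334, -0.0, 0.0]
contact_force: [-0.1, -0.2, -0.1]
grip_width: 0.994
finger_force: 0.0
t 29.25 tcp [0.5398 0.094  0.2342] yaw 39.02 tilt [-0.0001  0.    ] F [-0.1 -0.2 -0.1] grip 0.994 0.0
  shift units (now) [ 0.   -0.01  3.36] norm 3.36
  rotz units 0.0 shift after turn [ 0.   -0.01  3.36]
[ 0.05  0.39  1.76 -0.    1.    0.94]
wrist
px [282. 150.] bore [0.536  0.0951 0.0192] outer [0.5464 0.103  0.0477] tabdir -15.8 reach 0.1061
  post 0.0235 81 c [0.5617 0.1175] r 0.0434 zmed,max 0.0253 0.0365
  post 0.108 655 c [0.5391 0.0975] r 0.0137 zmed,max 0.1219 0.1255
scene
  post 0.0235 21 c [0.5454 0.0631] r 0.0446 zmed,max 0.0318 0.0355
  post 0.108 54 c [0.5391 0.0909] r 0.0145 zmed,max 0.1194 0.1255
   outer 150 [0.5733 0.0613 0.06  ] ext [ 0.4999 -0.0014] [0.6555 0.1248]
```

View pics/l_wrist.png

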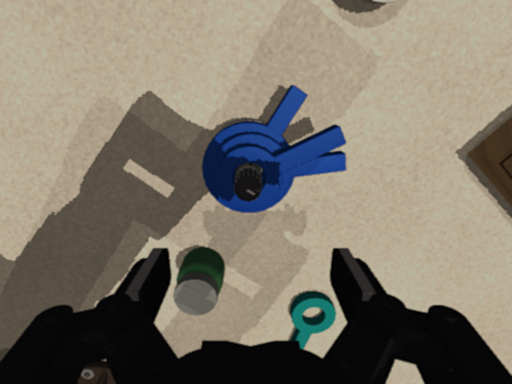

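The wrist view shows all three rings stacked at (248,165) with tabs fanned and the dark knob at (249,182). The jaws are centred on it. I descend and grip the knob.

```bash
python3 -m crank '[{"dp":[0,0,0.4],"rot":[0,0,0],"fingers":1},{"dp":[0,0,0.7],"rot":[0,0,0],"fingers":1},{"dp":[0,0,0.8],"rot":[0,0,0],"fingers":0.7},{"dp":[0,0,0.7],"rot":[0,0,0],"fingers":0.7},{"dp":[0,0,0.5],"rot":[0,0,0],"fingers":0.6},{"dp":[0,0,0.23],"rot":[0,0,0],"fingers":0.6},{"dp":[0,0,0],"rot":[0,0,0],"fingers":0.6},{"dp":[0,0,0],"rot":[0,0,0],"fingers":0.6}]'
python3 -c "
from h import *
go(.5395,.0945,.1,39)"
python3 -m crank '[{"dp":[0,0,0],"rot":[0,0,0],"fingers":0.4},{"dp":[0,0,0],"rot":[0,0,0],"fingers":0},{"dp":[0,0,0],"rot":[0,0,0],"fingers":0},{"dp":[0,0,0],"rot":[0,0,0],"fingers":0},{"dp":[0,0,0],"rot":[0,0,0],"fingers":0},{"dp":[0,0,0],"rot":[0,0,0],"fingers":0},{"dp":[0,0,0],"rot":[0,0,0],"fingers":0},{"dp":[0,0,0],"rot":[0,0,0],"fingers":0}]'
python3 -c "
from h import *
from plant import ctrl
go(.5395,.0945,.1,39);print(ctrl.read_state()['moment'].round(2))"
```

```text
time_s: 30.02
ee_pos: [0.5396, 0.0943, 0.1016]
tcp_rot: [0.943, 0.334, -0.0, 0.0]
contact_force: [-0.4, 0.8, -0.2]
grip_width: 0.599
finger_force: 0.0
t 30.02 tcp [0.5396 0.0943 0.1016] yaw 39.04 tilt [-0.0001  0.    ] F [-0.4  0.8 -0.2] grip 0.599 0.0
  shift units (now) [ 0.   -0.01  0.04] norm 0.04
  rotz units 0.01 shift after turn [ 0.   -0.01  0.04]
time_s: 30.68
ee_pos: [0.5387, 0.0957, 0.1031]
tcp_rot: [0.943, 0.334, 0.001, -0.001]
contact_force: [-7.2, 10.9, 10.1]
grip_width: 0.283
finger_force: 58.4
t 30.68 tcp [0.5387 0.0957 0.1031] yaw 39.03 tilt [ 0.0014 -0.0009] F [-7.2 10.9 10.1] grip 0.283 58.4
  shift units (now) [-0.    0.04  0.08] norm 0.08
  rotz units 0.01 shift after turn [-0.    0.04  0.08]
[ 1.83  1.17 -0.1 ]
```

```bash
python3 -m crank '[{"dp":[0,-0.035,0],"rot":[0,0,0],"fingers":0},{"dp":[0,0,0.006],"rot":[0,0,0.9],"fingers":0},{"dp":[0,0,0.006],"rot":[0,0,1],"fingers":0},{"dp":[0,0,0.006],"rot":[0,0,1],"fingers":0},{"dp":[0,0,0.006],"rot":[0,0,1],"fingers":0},{"dp":[0,0,0.006],"rot":[0,0,1],"fingers":0},{"dp":[0,0,0.006],"rot":[0,0,1],"fingers":0},{"dp":[0,0,0.006],"rot":[0,0,1],"fingers":0}]'
python3 -c "
from h import *
from plant import ctrl
go(.5395,.0945,.1,-20);print(ctrl.read_state()['moment'].round(2))"
python3 -m crank '[{"dp":[0,0,0.006],"rot":[0,0,1],"fingers":0},{"dp":[0,0,0.006],"rot":[0,0,1],"fingers":0},{"dp":[0,0,0.006],"rot":[0,0,1],"fingers":0},{"dp":[0,0,0.006],"rot":[0,0,1],"fingers":0},{"dp":[0,0,0.006],"rot":[0,0,1],"fingers":0},{"dp":[0,0,0.006],"rot":[0,0,1],"fingers":0},{"dp":[0,0,0],"rot":[0,0,0],"fingers":0},{"dp":[0,0,0],"rot":[0,0,0],"fingers":0}]'
python3 -c "
from h import *
from plant import ctrl
go(.5395,.0945,.1,-45);print(ctrl.read_state()['moment'].round(2))"
```

```text
time_s: 31.35
ee_pos: [0.5385, 0.096, 0.1016]
tcp_rot: [0.995, 0.098, 0.001, -0.0]
contact_force: [-5.0, 4.0, 12.0]
grip_width: 0.279
finger_force: 58.9
t 31.35 tcp [0.5385 0.096  0.1016] yaw 11.27 tilt [ 0.0022 -0.    ] F [-5.  4. 12.] grip 0.279 58.9
  shift units (now) [0.02 0.04 0.04] norm 0.06
  rotz units 7.82 shift after turn [0.04 0.03 0.04]
[0.63 0.77 0.13]
time_s: 32.02
ee_pos: [0.5385, 0.0961, 0.1002]
tcp_rot: [0.994, -0.11, 0.001, -0.0]
contact_force: [-5.0, 4.3, 12.6]
grip_width: 0.283
finger_force: 59.1
t 32.02 tcp [0.5385 0.0961 0.1002] yaw -12.58 tilt [ 0.0019 -0.0011] F [-5.   4.3 12.6] grip 0.283 59.1
  shift units (now) [0.03 0.03 0.01] norm 0.05
  rotz units 8.11 shift after turn [0.05 0.01 0.01]
[ 0.67  0.79 -0.09]
```

```bash
python3 -m crank '[{"dp":[0,0,0.006],"rot":[0,0,0.5],"fingers":0},{"dp":[0,0,0.006],"rot":[0,0,0.5],"fingers":0},{"dp":[0,0,0.006],"rot":[0,0,0.5],"fingers":0},{"dp":[0,0,0.006],"rot":[0,0,0.5],"fingers":0},{"dp":[0,0,0.006],"rot":[0,0,0.5],"fingers":0},{"dp":[0,0,0.006],"rot":[0,0,0.5],"fingers":0},{"dp":[0,0,0],"rot":[0,0,0],"fingers":0},{"dp":[0,0,0],"rot":[0,0,0],"fingers":0}]'
python3 -c "
from h import *
from plant import ctrl
go(.5395,.0945,.1,-45);print(ctrl.read_state()['moment'].round(2))"
```

```text
time_s: 32.68
ee_pos: [0.5386, 0.0961, 0.0994]
tcp_rot: [0.977, -0.213, 0.001, -0.001]
contact_force: [-7.6, 5.0, 21.2]
grip_width: 0.282
finger_force: 60.0
t 32.68 tcp [0.5386 0.0961 0.0994] yaw -24.56 tilt [ 0.0021 -0.0018] F [-7.6  5.  21.2] grip 0.282 60.0
  shift units (now) [ 0.04  0.03 -0.01] norm 0.05
  rotz units 5.11 shift after turn [ 0.05  0.01 -0.01]
[ 0.8   1.25 -0.02]
```

```bash
python3 -m crank '[{"dp":[0,0,-0.01],"rot":[0,0,0.5],"fingers":0},{"dp":[0,0,0],"rot":[0,0,0.5],"fingers":0},{"dp":[0,0,0],"rot":[0,0,0.5],"fingers":0},{"dp":[0,0,0],"rot":[0,0,0.5],"fingers":0},{"dp":[0,0,0],"rot":[0,0,0.5],"fingers":0},{"dp":[0,0,0],"rot":[0,0,0.5],"fingers":0},{"dp":[0,0,0],"rot":[0,0,0],"fingers":0},{"dp":[0,0,0],"rot":[0,0,0],"fingers":0}]'
python3 -c "
from h import *
from plant import ctrl
go(.5395,.0945,.1,-45);print(ctrl.read_state()['moment'].round(2))"
```

```text
time_s: 33.35
ee_pos: [0.5389, 0.0959, 0.0991]
tcp_rot: [0.95, -0.313, 0.001, -0.001]
contact_force: [-3.6, 4.3, 10.3]
grip_width: 0.285
finger_force: 58.7
t 33.35 tcp [0.5389 0.0959 0.0991] yaw -36.51 tilt [ 0.0022 -0.002 ] F [-3.6  4.3 10.3] grip 0.285 58.7
  shift units (now) [ 0.03  0.02 -0.02] norm 0.04
  rotz units 2.12 shift after turn [ 0.04  0.01 -0.02]
[0.5  0.49 0.27]
```

```bash
python3 -m crank '[{"dp":[0,0,0],"rot":[0,0,0.5],"fingers":0},{"dp":[0,0,0],"rot":[0,0,0.5],"fingers":0},{"dp":[0,0,0],"rot":[0,0,0.5],"fingers":0},{"dp":[0,0,0],"rot":[0,0,0.5],"fingers":0},{"dp":[0,0,0],"rot":[0,0,0],"fingers":0},{"dp":[0,0,0],"rot":[0,0,0],"fingers":0},{"dp":[0,0,0],"rot":[0,0,0],"fingers":0},{"dp":[0,0,0],"rot":[0,0,0],"fingers":0}]'
python3 -c "
from h import *
from plant import ctrl
go(.5395,.0945,.1,-45);print(ctrl.read_state()['moment'].round(2))"
```

```text
time_s: 34.02
ee_pos: [0.54, 0.095, 0.0992]
tcp_rot: [0.926, -0.378, 0.003, -0.001]
contact_force: [1.9, -5.0, 7.3]
grip_width: 0.281
finger_force: 58.5
t 34.02 tcp [0.54   0.095  0.0992] yaw -44.47 tilt [ 0.0043 -0.0031] F [ 1.9 -5.   7.3] grip 0.281 58.5
  shift units (now) [-0.    0.02 -0.02] norm 0.03
  rotz units 0.13 shift after turn [-0.    0.02 -0.02]
[-0.95 -0.36  0.49]
```

The twisting moment is 0.49 N m after 1.46 rad of turn, so the knob is at its stop. I let go and rise.

```bash
python3 -m crank '[{"dp":[0,0,0],"rot":[0,0,0],"fingers":0.7},{"dp":[0,0,0],"rot":[0,0,0],"fingers":0.7},{"dp":[0,0,0],"rot":[0,0,0],"fingers":0.7},{"dp":[0,0,-0.4],"rot":[0,0,0],"fingers":0.8},{"dp":[0,0,-0.8],"rot":[0,0,0],"fingers":1},{"dp":[0,0,-0.9],"rot":[0,0,0],"fingers":1},{"dp":[0,0,-0.9],"rot":[0,0,0],"fingers":1},{"dp":[0,0,-0.6],"rot":[0,0,0],"fingers":1}]'
python3 -m crank '[{"dp":[0,0,0],"rot":[0,0,0],"fingers":1},{"dp":[0,0,0],"rot":[0,0,0],"fingers":1},{"dp":[0,0,0],"rot":[0,0,0],"fingers":1},{"dp":[0,0,0],"rot":[0,0,0],"fingers":1},{"dp":[0,0,0],"rot":[0,0,0],"fingers":1},{"dp":[0,0,0],"rot":[0,0,0],"fingers":1},{"dp":[0,0,0],"rot":[0,0,0],"fingers":1},{"dp":[0,0,0],"rot":[0,0,0],"fingers":1}]'
python3 -c "
from h import *
from plant import ctrl
go(.5395,.0945,.1,39); f=ctrl.grab_frame('wrist');post(f);P,u,v=cloud(f);b=blue(f)[v,u]>0
for n,g in(('w',f),):
  d=np.hypot(P[:,0]-.5391,P[:,1]-.0975)
  for lo,hi in((.02,.031),(.038,.043),(.0475,.053)): print(lo,np.median(P[b&(d>lo)&(d<hi),2]).round(4))
cv2.imwrite('pics/end.png',f['pixels'])
"
```

```text
time_s: 34.68
ee_pos: [0.5386, 0.0957, 0.2445]
tcp_rot: [0.925, -0.379, 0.001, -0.001]
contact_force: [0.9, 0.1, 0.3]
grip_width: 0.999
finger_force: 0.0
time_s: 35.35
ee_pos: [0.5383, 0.0955, 0.2407]
tcp_rot: [0.925, -0.379, -0.0, 0.0]
contact_force: [-0.3, -0.2, -0.9]
grip_width: 1.0
finger_force: 0.0
t 35.35 tcp [0.5383 0.0955 0.2407] yaw -44.55 tilt [-0.0004  0.0005] F [-0.3 -0.2 -0.9] grip 1.0 0.0
  shift units (now) [ 0.04 -0.01  3.52] norm 3.52
  rotz units -20.89 shift after turn [0.01 0.04 3.52]
  post 0.0235 34 c [0.5622 0.0862] r 0.0418 zmed,max 0.0313 0.0362
  post 0.108 576 c [0.5387 0.0974] r 0.0135 zmed,max 0.1184 0.122
0.02 0.0851
0.038 0.0671
0.0475 0.0493
```

View pics/end.png

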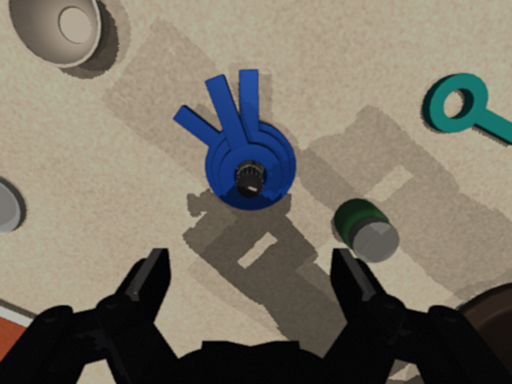

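The final view shows all three rings stacked and flat at (250,165), the knob clear at (250,180), and the bowl and jar undisturbed. Ring tops measure 85, 67 and 49 mm against 84, 66 and 48 expected. The knob sank about 3.5 mm and then met firm resistance. Handing in.

```bash
python3 -c "
from plant import ctrl
print(ctrl.close_job())"
```

```text
the job is handed in; nothing more can be done
None
```

I handed the job in at about 35 s. The large, medium and small rings measured seated to within about 1 mm, and the knob was turned until it met firm resistance (0.49 N m) and released. The hand-in returned no verdict.

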